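Lay out the soldering board for a ring joint

ROBOT

A 6-joint arm with a two-finger parallel gripper is mounted at the origin on a cart in front of the work surface, level with it; the furniture and walls round the work are solid. World frame = base frame: x ahead of the robot, y to its left, z up, the work surface at z = 0. Lengths are in m, angles in rad, forces in N, time in s.
With the tool pointing down it reaches from about 0.3 to 0.775 m from the base axis. Payload 14.6 kg.
Tool frame: the origin (TCP) lies where the fingers leave the gripper's body, on its centre line; the fingertips stand 97 mm ahead of it and the grasp point (between the pads) lies 78 mm ahead of it (ctrl.finger_overhang is the distance from the TCP to the fingertips, in m); z points along the fingers, y is the direction in which the jaws open and shut (so a half turn about z gives the same grasp; the last joint's range is limited). The gripper opens to 94 mm and grips with 3 to 60 N. Pads are 16 mm wide; open, the fingers measure 119 mm over their backs; the gripper's body (75 mm by 177 mm) begins 78 mm behind the grasp point.
Start: joints at [-1.31, 0.3, 1.521, -0, 1.321, -0.067], TCP at [0.177, -0.521, 0.303] pointing down, gripper open.
Joint ranges: [-3.03, 3.03], [-0.79, 2.21], [0.23, 2.52], [-1.04, 4.18], [0, 3.07], [-2.55, 2.55]. Speed limits (rad/s): [2.22, 2.22, 2.57, 3.14, 3.14, 3.14].

INTERFACE

Orientations are given as [roll, pitch, yaw] about the fixed x, y, z axes, in that order (R = Rz(yaw) Ry(pitch) Rx(roll)).
In Python, from station import ctrl, imaging, hand_in gives the robot as it stands.
- The arm moves only by the shell command python3 -m pendant 'ROWS' [FORCE]. ROWS is JSON, a list of rows, each a list of 7 numbers: the shift along the tool's x, y, z normalised to -1 to 1, where 1 is 120 mm, then the turn, a rotation vector about the tool's x, y, z normalised to -1 to 1, where 1 is 30 degrees, then the closure, from -1 (fully open) to 1 (shut). A call has 1 to 10 rows; each row shifts and turns the commanded pose from where the row before left it, along the tool's axes as they then stand; what a row does not reach is not made up. A row lasts 1/12 s, in which the tool goes at most 41.7 mm and 7.16 degrees, less where a joint would pass 70% of its speed; a pose out of reach is approached as far as the arm can. A call with a number of a shift or a turn outside -1 to 1 is refused whole. A call with a gripper value outside its range is refused whole. The fingers move at their own pace and stop on an object; FORCE is the grip in N (left out, the last holds). Time passes only in rows, so rows that do not move let the fingers close. It gives the time, the measured TCP pose, the force and the opening at its end, in the units of the state.
- ctrl.get_obs(): the state, without advancing time (a new reading comes with each control period).
- imaging.camera(name): name is "scene" or "side" or "wrist"; returns a dict with "image" (384x512x3 uint8, red, green, blue), "mtx" (3x3 intrinsics, pixels), "rvec" (rotation vector, rad) and "tvec" (3), from world to camera coordinates, as OpenCV has them. Camera axes: x right, y down, z forward; pixel columns grow to the right and rows downward; lengths in m; the calibration is good to about 2 mm. The wrist camera is an equidistant fisheye: a pixel r from the principal point sees the ray r / f radians off the axis. A picture is of the moment at which its call begins. There is no depth.
- hand_in(): hands the job in, once; it reports no verdict.
The state is a dict: "time_s": time; "qpos": joint angles; "joint_vel": joint speeds; "tau": joint torques, N m; "ee_pos": TCP position; "eef_rot": TCP orientation; "force": force on the tool from outside, world axes, zero at the start; "moment": the same for the moment, N m; "grip_width": finger opening in m.
Only numpy, scipy, OpenCV 4.12 (cv2) and the standard library are available. Lean on these libraries where they do the work, as an engineer would, in place of code of your own. Each camera call takes 0.05 s, during which the arm holds its last target.

TASK

Get the soldering board ready for the copper ring: lay the charcoal block lengthwise in the steel block holder, slide the holder's jaw up until it holds the block against the fence, and lay the copper ring flat on the middle of the block's top. Stand the flux jar (the small one with the white lid) on the board midway between the holder and the green solder tin, and lay the cross-lock tweezers flat on the board on the holder's other side, midway between the holder and the steel bench block and parallel to the holder's length. Leave the tin, the bench block and the pickle jar where they are.

Things in the scene. Friction and masses are not known exactly. Their poses are not given: they have to be found in the camera images.
- holder: Fixed steel holder, 147 x 60 mm (x -107..40), on the fixed grey board (273 x 263 mm, top 16 mm above the table). Origin: its underside = board top, below the clamped block's centre. +x: from jaw to fence. Floor 4 mm above origin; fence face x = 31, 23 mm high; side lips at y = +-26 (inner), 9 mm high. The block lies along x between fence and jaw.
- jaw (a joint): Sliding jaw of the holder, m. 0 = open, jaw face 90 mm from the fence; grows toward the fence (holder's +x), at most 0.036; meets the 62 mm block lying against the fence at 0.028. Starts at 0 to 0.012. About 2.5 N friction, stays where left. Jaw plate 40 mm wide, top 25 mm above the board.
- jaw_knob (a point): Top of the upright round brass knob on the jaw, which slides the jaw (grip it from above, or push it). Knob 17 mm in diameter, 21 mm tall, its top 34 mm above the board, its axis 31 mm behind the jaw's face. Moves with the jaw.
- charcoal_block: Loose black charcoal block, 36 mm (x) x 62 mm (y, long) x 28 mm high, 40 to 85 g. Origin: centre of the underside; z up.
- ring: Loose copper ring blank lying flat: plain band, 22 mm outside diameter, 8 mm high, 12 g. Origin: centre of the underside; z is the ring's axis, up.
- flux_jar: Loose small round jar with a white screw lid, 51 mm in diameter, 56 mm tall, 0.08 to 0.17 kg; standing. Origin: centre of the underside; z up.
- cross_tweezers: Loose steel cross-lock tweezers with dark grip plates, lying flat: 144 mm long (y), 22 mm wide over the grips (x), 10 mm high, 25 g; take them across the middle (about 16 mm). Origin: underside at mid-length. (Plain steel tweezers without grip plates lie farther back: not part of the job.)
- solder_tin: Closed flat green tin, 97 x 68 x 21 mm, standing loose on the table beside the board, left or right of it; its 97 mm side (its own y) runs roughly along the board's edge. Origin: centre of the underside. Stays where it is.
- bench_block: Square steel bench block, pale mottled grey, 65 x 65 x 20 mm, 0.6 kg, loose on the table beside the board on the side opposite the tin. Origin: centre of the underside. Stays where it is.
- pickle_jar: Larger round jar with a blue lid, 63 mm in diameter, 74 mm tall, standing loose on the table. Origin: centre of the underside. Not part of the job: stays where it is.
There are look-alikes about, which are no part of the job. Several things look just like the flux_jar: the one meant starts farthest to the robot's left.

How it is judged:
By the outcome, as a careful person would: the job done as asked, in the order asked, and still so for the second after the job is handed in, with the robot touching nothing.
It also fails if it takes over 109 s, if anything falls off the work surface, if the arm or the gripper's body presses on something with over 40 N, if the wrist force passes 120 N, or if a joint passes its speed limit or range.

## Working session

There is one attempt and no reset: what is moved stays moved. The work goes in short steps, Python scripts to look and compute and a shell command to move; the robot and the scene stay as the last step left them, time stands still between calls to the robot, and variables do not carry over. Pictures are saved under pics/ and viewed, and the job is handed in when it is done.

```bash
ls; mkdir -p pics
python3 - <<'E'
from station import ctrl, imaging
import cv2
o=ctrl.get_obs();print(o)
for n in ("scene","side","wrist"):
    c=imaging.camera(n);cv2.imwrite(f"pics/{n}0.png",c["image"][:,:,::-1]);print(n,c["mtx"],c["rvec"],c["tvec"])
E
```

```text
pics
{'time_s': 0.0, 'qpos': array([-1.30959110e+00,  3.00489585e-01,  1.52155271e+00,  7.88770559e-06,
        1.32072882e+00, -6.65794758e-02]), 'joint_vel': array([-0.00091346,  0.00089063, -0.00045847, -0.00119542,  0.00157302,
        0.00102002]), 'tau': array([ 1.71060805e-03, -5.31811416e+01, -3.52743316e+01,  7.09033641e-02,
        2.43273930e-02, -7.51823836e-05]), 'ee_pos': array([ 0.17704221, -0.52057337,  0.30208813]), 'eef_rot': array([-3.14041731e+00, -8.60267108e-05,  3.27782693e-01]), 'force': array([ 0.06739561, -0.43094642,  0.05004805]), 'moment': array([-0.04328228, -0.00015995, -0.02620608]), 'grip_width': 0.09391381298076816}
scene [[389.78733611   0.         249.38487295]
 [  0.         389.78733611 192.13722078]
 [  0.           0.           1.        ]] [ 1.33176839 -2.17283468  0.92947396] [0.2134353  0.35938748 0.94180884]
side [[424.19858293   0.         257.90310897]
 [  0.         424.19858293 186.8454678 ]
 [  0.           0.           1.        ]] [ 2.18048413 -0.07335239  0.07239622] [-0.49202736  0.06644652  1.63750068]
wrist [[297.31863964   0.         254.53561279]
 [  0.         297.31863964 192.77250571]
 [  0.           0.           1.        ]] [-2.39609829  1.71594021  0.2014955 ] [-0.54899856 -0.02305895  0.3905408 ]
```

Run:
```python
import cv2
for n in ("scene","side","wrist"):
    i=cv2.imread(f"pics/{n}0.png");cv2.imwrite(f"pics/{n}0b.png",cv2.resize(i,(800,600),interpolation=cv2.INTER_CUBIC))
```

```text
(no output)
```

View pics/scene0b.png

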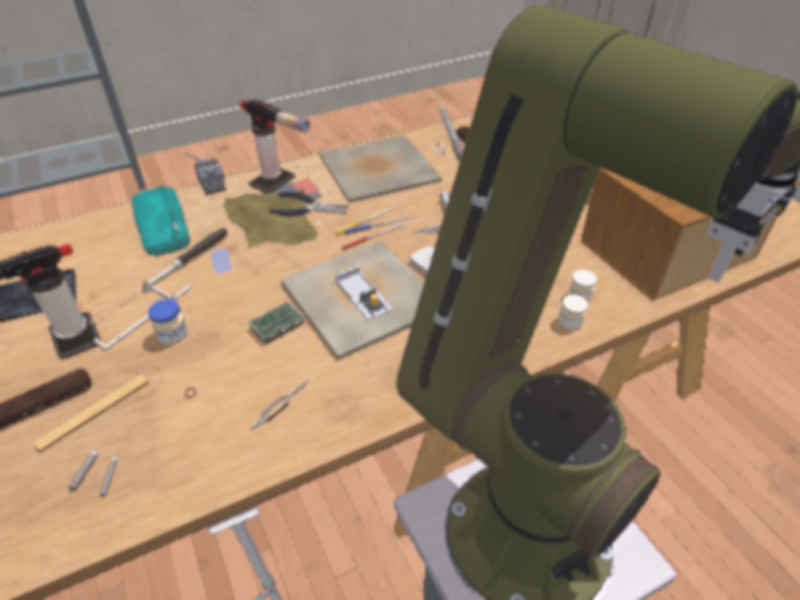

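View pics/side0b.png

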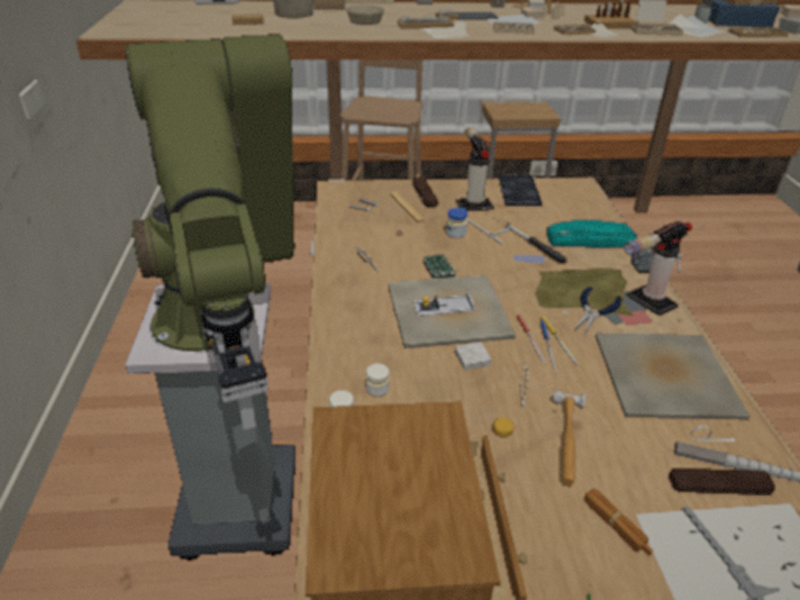

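View pics/wrist0b.png

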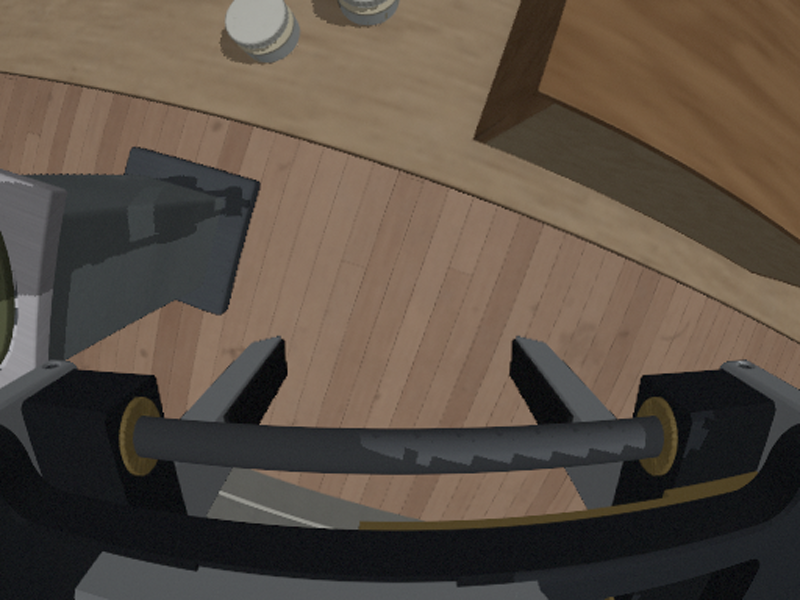

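The scene view shows the board centre at about (365,295), the tin at (277,322), the pickle jar at (167,320), the cross-lock tweezers at (280,403) and the ring at (190,393). Two white-lidded jars are near (578,298). The charcoal block isn't visible yet. I'll write helpers next and get rough positions.

```bash
cat > h.py <<'E'
from station import ctrl, imaging
import cv2, numpy as np
from scipy.spatial.transform import Rotation as Ro
def cam(n,save=None,scale=1):
    c=imaging.camera(n)
    if save:
        im=c["image"][:,:,::-1]
        if scale!=1: im=cv2.resize(im,None,fx=scale,fy=scale,interpolation=cv2.INTER_CUBIC)
        cv2.imwrite(f"pics/{save}.png",im)
    c["fish"]=n=="wrist"; c["R"]=cv2.Rodrigues(np.array(c["rvec"]))[0]; c["t"]=np.array(c["tvec"]).ravel(); c["pos"]=-c["R"].T@c["t"]
    return c
def pt(c,uv,z):
    """pixels (512x384) -> points on plane z"""
    uv=np.array(uv,float).reshape(-1,1,2)
    K=np.array(c["mtx"])
    if c["fish"]: x=cv2.fisheye.undistortPoints(uv,K,np.zeros(4))
    else: x=cv2.undistortPoints(uv,K,None)
    x=x.reshape(-1,2); d=np.c_[x,np.ones(len(x))]@c["R"]
    s=(z-c["pos"][2])/d[:,2]
    return c["pos"]+d*s[:,None]
def px(c,P):
    P=np.array(P,float).reshape(-1,1,3);K=np.array(c["mtx"])
    if c["fish"]: u,_=cv2.fisheye.projectPoints(P,np.array(c["rvec"],float).reshape(3,1),c["t"].reshape(3,1),K,np.zeros(4))
    else: u,_=cv2.projectPoints(P,np.array(c["rvec"],float),c["t"],K,None)
    return u.reshape(-1,2)
def rect(c,x0,x1,y0,y1,z,ppm=1500,save=None):
    """rectified top view of plane z: col = (y1-y)*ppm (left = +y... up = +x)"""
    w=int((y1-y0)*ppm);h=int((x1-x0)*ppm)
    cc,rr=np.meshgrid(np.arange(w),np.arange(h))
    P=np.stack([x1-rr/ppm,y1-cc/ppm,np.full(cc.shape,z)],-1)
    u=px(c,P.reshape(-1,3)).reshape(h,w,2).astype(np.float32)
    im=cv2.remap(c["image"][:,:,::-1].copy(),u[...,0],u[...,1],cv2.INTER_CUBIC)
    if save: cv2.imwrite(f"pics/{save}.png",im)
    return im
def need(target, yaw=None):
    """TCP target xyz, yaw -> total shift in tool axes (units of 120mm), turn about z (units of 30deg). Shift in CURRENT tool axes."""
    o=ctrl.get_obs();R=Ro.from_euler("xyz",o["eef_rot"])
    d=R.inv().apply(np.array(target)-o["ee_pos"])/0.12
    w=None
    if yaw is not None:
        Rt=Ro.from_euler("xyz",[np.pi,0,yaw]); w=(R.inv()*Rt).as_rotvec()/np.radians(30)
    print("now",o["ee_pos"].round(4),o["eef_rot"].round(4),"grip",round(o["grip_width"],4),"t",o["time_s"]); print("shift",d.round(3),"turn",None if w is None else w.round(3))
E
python3 - <<'E'
from h import *
s=cam("scene");d=cam("side");w=cam("wrist")
for c in (s,d,w): print(c["pos"].round(3))
k=.64
S=lambda u,v,z=0: pt(s,(u*k,v*k),z).round(3)[0]
D=lambda u,v,z=0: pt(d,(u*k,v*k),z).round(3)[0]
print("jars",S(573,325),S(583,297),D(377,392),D(341,400,.05))
print("tin",S(277,330),D(437,268)); print("bench",D(474,358))
print("tw",S(275,405),D(367,260));print("ring",S(190,393),D(400,233))
print("holder",S(349,268,.02),S(380,315,.02),D(417,308,.02),D(473,303,.02))
print("board",[S(a,b,.016)[:2] for a,b in ((284,283),(337,350),(388,243))])
print("boxcorner",S(660,292),S(582,238),D(313,590))
o=ctrl.get_obs();print(Ro.from_euler("xyz",o["eef_rot"]).inv().apply(w["pos"]-o["ee_pos"]))
E
```

```text
[-0.302  0.379  0.91 ]
[ 0.362 -1.337  1.005]
[ 0.241 -0.499  0.385]
jars [ 0.324 -0.351  0.   ] [ 0.382 -0.425 -0.   ] [ 0.414 -0.282  0.   ] [ 0.338 -0.354  0.05 ]
tin [0.594 0.202 0.   ] [0.606 0.206 0.   ]
bench [ 0.645 -0.181  0.   ]
tw [0.412 0.269 0.   ] [0.412 0.256 0.   ]
ring [0.512 0.403 0.   ] [0.517 0.405 0.   ]
holder [ 0.685 -0.003  0.02 ] [0.517 0.001 0.02 ] [ 0.528 -0.007  0.02 ] [0.673 0.008 0.02 ]
board [array([0.709, 0.144]), array([0.471, 0.118]), array([ 0.731, -0.124])]
boxcorner [ 0.317 -0.584  0.   ] [ 0.549 -0.56   0.   ] [ 0.29  -0.732  0.   ]
[ 0.06724067 -0.00042881 -0.08243095]
```

Run:
```python
from h import *
need([.40,-.36,.42],0)
```

```text
now [ 0.1771 -0.5207  0.3024] [-3.1412 -0.      0.3277] grip 0.0937 t 0.3
shift [ 2.19  -0.67  -0.979] turn [-0.001  0.     0.626]
```

```bash
python3 -m pendant '[[0.27,-0.08,-0.12,0,0,0,-1],[0.27,-0.08,-0.12,0,0,0,-1],[0.27,-0.08,-0.12,0,0,0,-1],[0.27,-0.08,-0.12,0,0,0,-1],[0.27,-0.08,-0.12,0,0,0,-1],[0.27,-0.08,-0.12,0,0,0,-1],[0.27,-0.08,-0.12,0,0,0,-1],[0.27,-0.08,-0.12,0,0,0,-1],[0,0,0,0,0,0.2,-1],[0,0,0,0,0,0.2,-1]]'
python3 - <<'E'
from h import *
need([.40,-.36,.42],0)
cam("wrist","w1",1.5);cam("side","s1",1.5)
E
```

```text
time_s: 1.13
ee_pos: [0.3991, -0.3634, 0.4185]
eef_rot: [3.141, -0.001, 0.117]
force: [-0.7, -0.1, 0.1]
grip_width: 0.0939
now [ 0.3991 -0.3634  0.4185] [ 3.1407e+00 -7.0000e-04  1.1680e-01] grip 0.0939 t 1.1333
shift [ 0.011 -0.027 -0.012] turn [ 0.002 -0.002  0.223]
```

View pics/w1.png

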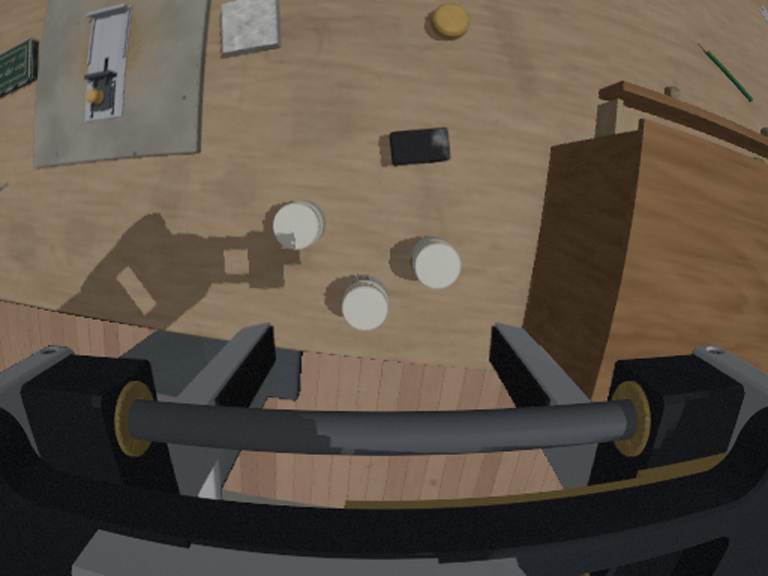

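View pics/s1.png

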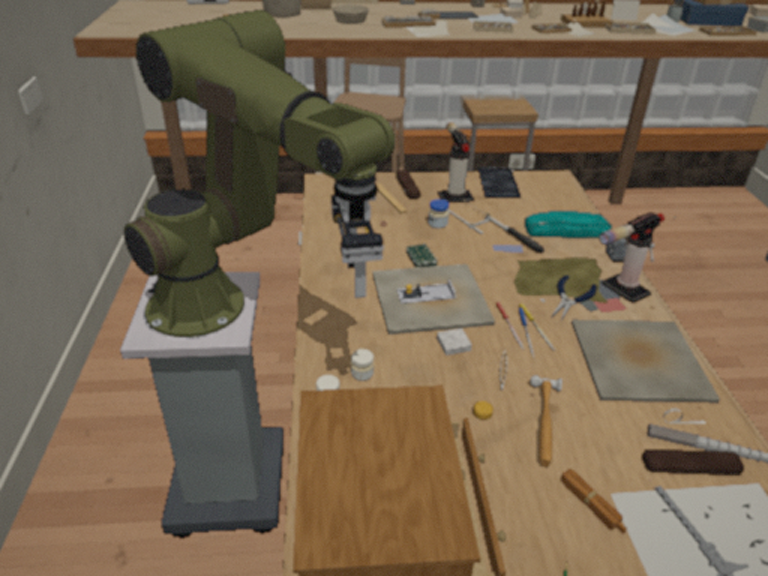

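The wrist view shows the charcoal block at (420,146), with its long side roughly across the image. The three look-alike jars are at (298,225), (436,262) and (365,303), so the leftmost one is the flux jar. The bench block is at (250,25) and the holder is at (105,60), with its knob end toward the robot.

Run:
```python
from h import *
w=cam("wrist")
im=rect(w,.40,.80,-.50,.15,.028,1200,"r1")
print(im.shape)
g=cv2.cvtColor(im,cv2.COLOR_BGR2GRAY)
def conts(m,amin):
    cs,_=cv2.findContours(m.astype(np.uint8)*255,cv2.RETR_EXTERNAL,cv2.CHAIN_APPROX_NONE)
    return [c for c in cs if cv2.contourArea(c)>amin]
for c in conts((g<60),1000):
    (x,y),(a,b),t=cv2.minAreaRect(c);print("dark",.80-y/1200,.15-x/1200,a/1.2,b/1.2,t)
im=rect(w,.30,.50,-.42,-.20,.056,1200,"r2")
h=cv2.cvtColor(im,cv2.COLOR_BGR2HSV)
for c in conts((h[...,1]<40)&(h[...,2]>170),500):
    (x,y),r=cv2.minEnclosingCircle(c);print("lid",.50-y/1200,-.20-x/1200,r/1.2)
```

```text
(480, 780, 3)
dark 0.5129240163167318 -0.38819905598958326 36.41972859700521 61.684538523356125 77.19573211669922
dark 0.6116666666666667 0.13583333333333333 28.333333333333336 68.33333333333334 0.0
dark 0.7329166666666667 -0.17458333333333334 134.16666666666669 649.1666666666667 90.0
lid 0.3397722880045573 -0.3519573593139649 22.38168239593506
lid 0.3929166666666667 -0.4175 21.266415913899742
lid 0.41685157775878906 -0.27239174524943033 22.4407958984375
```

View pics/r1.png

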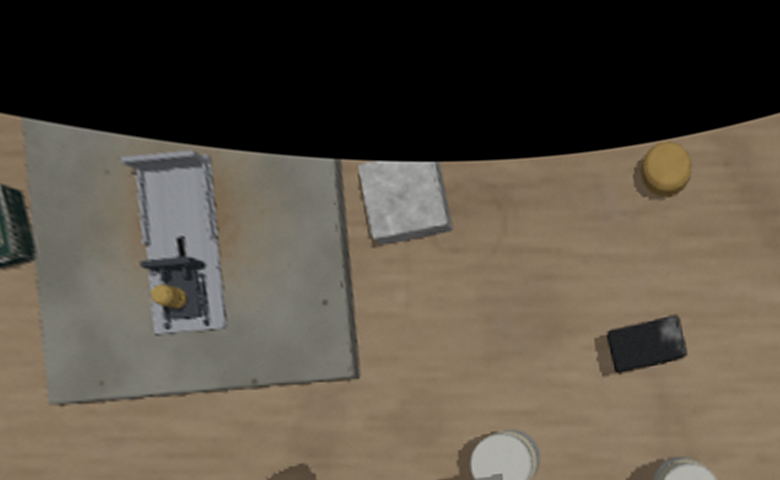

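View pics/r2.png

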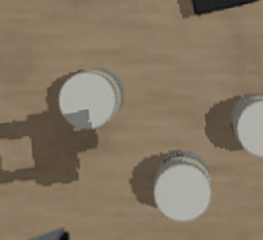

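```bash
python3 -m pendant '[[0,0,0.11,0,0,0.233,-1],[0,0,0.11,0,0,0.233,-1],[0,0,0.11,0,0,0.233,-1],[0,0,0.11,0,0,0.233,-1],[0,0,0.11,0,0,0.233,-1],[0,0,0.11,0,0,0.233,-1],[0,0,0.11,0,0,0.233,-1],[0,0,0.11,0,0,0.233,-1],[0,0,0.11,0,0,0.233,-1],[0,0,0.11,0,0,0.233,-1]]'; python3 -m pendant '[[0,0,0.11,0,0,0.233,-1],[0,0,0.11,0,0,0.233,-1],[0,0,0,0,0,0,-1]]'
python3 - <<'E'
from h import *
need([.513,-.388,.15],np.radians(-77.2))
E
```

```text
time_s: 2.12
ee_pos: [0.3973, -0.3648, 0.2851]
eef_rot: [3.142, 0.0, -1.104]
force: [0.4, -0.4, 0.6]
grip_width: 0.0943
time_s: 2.37
ee_pos: [0.3969, -0.3643, 0.257]
eef_rot: [3.14, 0.003, -1.349]
force: [-0.8, 1.0, -0.9]
grip_width: 0.0939
now [ 0.3969 -0.3643  0.257 ] [ 3.1396  0.0034 -1.3489] grip 0.0939 t 2.3667
shift [ 0.408 -0.902  0.888] turn [ 0.004  0.007 -0.003]
```

```bash
python3 -m pendant '[[0.14,-0.3,0.15,0,0,0,-1],[0.14,-0.3,0.15,0,0,0,-1],[0.13,-0.3,0.15,0,0,0,-1],[0,0,0.15,0,0,0,-1],[0,0,0.15,0,0,0,-1],[0,0,0,0,0,0,-1]]'
python3 - <<'E'
from h import *
need([.513,-.388,.109],np.radians(-77.2))
w=cam("wrist","w2",1.5)
im=rect(w,.45,.58,-.45,-.32,.028,2000,"r3")
g=cv2.cvtColor(im,cv2.COLOR_BGR2GRAY)
cs,_=cv2.findContours((g<60).astype(np.uint8)*255,cv2.RETR_EXTERNAL,cv2.CHAIN_APPROX_NONE)
for c in cs:
    if cv2.contourArea(c)<500: continue
    (x,y),(a,b),t=cv2.minAreaRect(c);print("dark",.58-y/2000,-.32-x/2000,a/2,b/2,t)
E
```

```text
time_s: 2.87
ee_pos: [0.5086, -0.3868, 0.1681]
eef_rot: [3.138, 0.005, -1.339]
force: [-0.9, 0.4, 0.2]
grip_width: 0.0944
now [ 0.5086 -0.3868  0.1681] [ 3.1382  0.0046 -1.339 ] grip 0.0944 t 2.8667
shift [ 0.02  -0.036  0.492] turn [0.006 0.009 0.016]
dark 0.5144582824707031 -0.39100959777832034 35.55360794067383 64.32443237304688 77.06194305419922
dark 0.4950757217407226 -0.32610473680496216 92.3042221069336 9.89880657196045 77.43020629882812
dark 0.5698499984741211 -0.34195000457763675 48.066627502441406 16.760072708129883 18.43494987487793
```

View pics/w2.png

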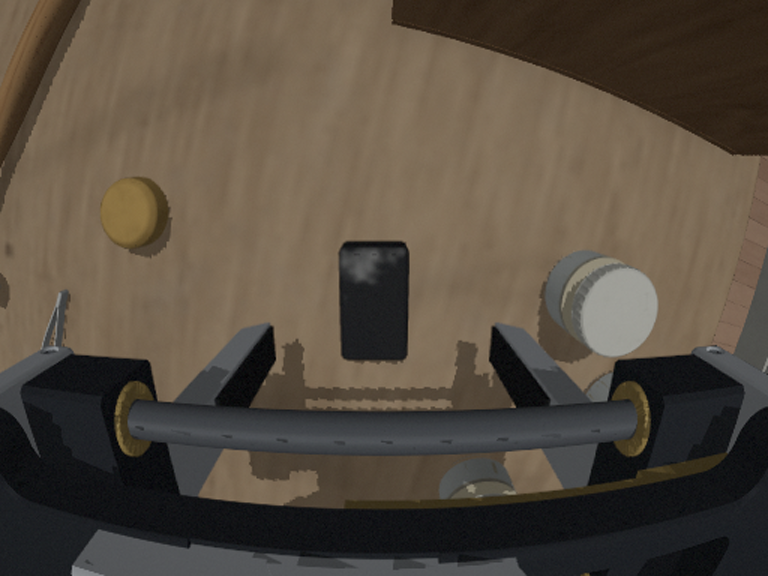

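View pics/r3.png

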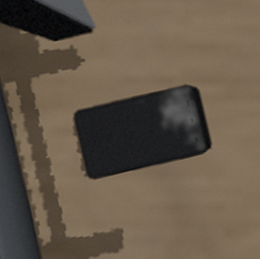

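```bash
python3 -m pendant '[[0.022,-0.036,0.16,0.006,0.009,0.016,-1],[0,0,0.16,0,0,0,-1],[0,0,0.172,0,0,0,-1],[0,0,0,0,0,0,-1],[0,0,0,0,0,0,0.5],[0,0,0,0,0,0,1],[0,0,0,0,0,0,1],[0,0,0,0,0,0,1],[0,0,0,0,0,0,1],[0,0,0,0,0,0,1]]' 20;python3 - <<'E'
from h import *
need([.513,-.388,.109],np.radians(-77.2))
E
```

```text
time_s: 3.75
ee_pos: [0.5143, -0.3893, 0.1133]
eef_rot: [-3.138, -0.005, -1.354]
force: [0.5, -0.6, -0.6]
grip_width: 0.0574
now [ 0.5143 -0.3893  0.1133] [-3.138  -0.0053 -1.3538] grip 0.0574 t 3.75
shift [-0.013  0.008  0.035] turn [-0.007 -0.01  -0.012]
```

```bash
python3 -m pendant '[[0,0,0.0,0,0,0,1],[0,0,0,0,0,0,1],[0,0,0,0,0,0,1],[0,0,0,0,0,0,1],[0,0,0,0,0,0,1],[0,0,0,0,0,0,1]]' 20;python3 -m pendant '[[0,0,-0.2,0,0,0,1],[0,0,-0.3,0,0,0,1],[0,0,-0.3,0,0,0,1],[0,0,-0.2,0,0,0,1],[0,0,0,0,0,0,1]]'
python3 - <<'E'
from h import *
need([.55,0,.25],np.radians(5))
E
```

```text
time_s: 4.25
ee_pos: [0.5141, -0.3892, 0.1127]
eef_rot: [-3.138, -0.005, -1.354]
force: [-1.0, 0.2, -0.1]
grip_width: 0.0358
time_s: 4.67
ee_pos: [0.5146, -0.3895, 0.2387]
eef_rot: [-3.133, -0.012, -1.354]
force: [-0.0, -0.2, 0.4]
grip_width: 0.0357
now [ 0.5146 -0.3895  0.2387] [-3.1332 -0.0116 -1.354 ] grip 0.0357 t 4.6667
shift [-3.105 -0.987 -0.122] turn [ 0.003 -0.03  -2.752]
```

```bash
python3 - <<'E'
from h import *
need([.50,0,.33],np.radians(5))
E
python3 -m pendant '[[-0.31,-0.06,-0.08,0,0,0,1],[-0.31,-0.06,-0.08,0,0,0,1],[-0.31,-0.06,-0.08,0,0,0,1],[-0.31,-0.06,-0.08,0,0,0,1],[-0.31,-0.06,-0.08,0,0,0,1],[-0.31,-0.06,-0.08,0,0,0,1],[-0.31,-0.06,-0.08,0,0,0,1],[-0.31,-0.06,-0.08,0,0,0,1],[-0.31,-0.06,-0.08,0,0,0,1],[-0.31,-0.06,-0.08,0,0,0,1]]'
python3 -m pendant '[[0,0,0,0,0,-0.23,1],[0,0,0,0,0,-0.23,1],[0,0,0,0,0,-0.23,1],[0,0,0,0,0,-0.23,1],[0,0,0,0,0,-0.23,1],[0,0,0,0,0,-0.23,1],[0,0,0,0,0,-0.23,1],[0,0,0,0,0,-0.23,1],[0,0,0,0,0,-0.23,1],[0,0,0,0,0,-0.23,1]]'
python3 - <<'E'
from h import *
need([.50,0,.33],np.radians(5))
E
```

```text
now [ 0.5146 -0.3895  0.2387] [-3.1332 -0.0116 -1.354 ] grip 0.0357 t 4.6667
shift [-3.187 -0.586 -0.793] turn [ 0.003 -0.03  -2.752]
time_s: 5.5
ee_pos: [0.4758, -0.0774, 0.327]
eef_rot: [-3.098, 0.053, -1.26]
force: [-0.6, 0.3, 0.0]
grip_width: 0.0358
time_s: 6.33
ee_pos: [0.4762, -0.0786, 0.3266]
eef_rot: [-3.077, -0.022, -0.054]
force: [-1.0, -0.7, -0.5]
grip_width: 0.0356
now [ 0.4762 -0.0786  0.3266] [-3.0774 -0.0223 -0.0536] grip 0.0356 t 6.3333
shift [ 0.163 -0.665  0.018] turn [-0.119 -0.051 -0.268]
```

```bash
python3 -m pendant '[[0,0,0,-0.06,-0.025,-0.134,1],[0,0,0,-0.06,-0.025,-0.134,1],[0.08,-0.2,0,0,0,0,1],[0.08,-0.22,0,0,0,0,1],[0,-0.22,0,0,0,0,1],[0,0,0,0,0,0,1],[0,0,0,0,0,0,1]]'
python3 - <<'E'
from h import *
need([.50,0,.33],np.radians(5))
w=cam("wrist","w3",1.5)
for z,n in ((.016,"r4"),(.05,"r5")): rect(w,.44,.76,-.26,.27,z,1500,n)
E
```

```text
time_s: 6.92
ee_pos: [0.4891, 0.0003, 0.3267]
eef_rot: [3.141, -0.0, 0.084]
force: [0.2, -0.2, -0.7]
grip_width: 0.0358
now [4.891e-01 3.000e-04 3.267e-01] [ 3.1412e+00 -3.0000e-04  8.3600e-02] grip 0.0358 t 6.9167
shift [ 0.09   0.01  -0.027] turn [ 0.001 -0.001 -0.007]
```

View pics/w3.png

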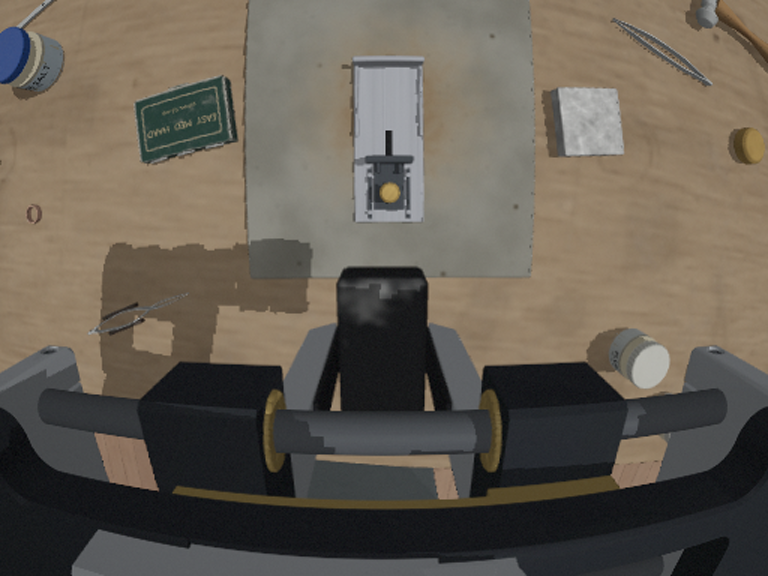

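View pics/r4.png

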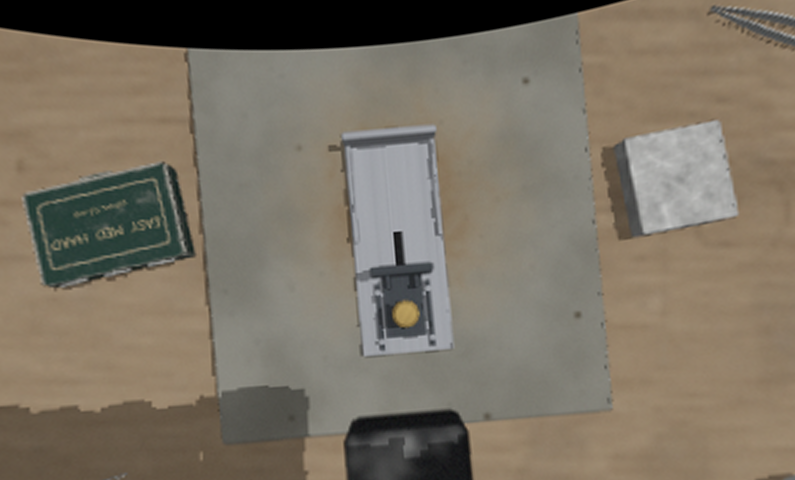

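Run:
```python
from h import *
w=cam("wrist")
a=[rect(w,.51,.69,-.06,.06,z,3000) for z in (.020,.039)]
cv2.imwrite("pics/h1.png",np.hstack(a))
print(a[0].shape)
```

```text
(539, 360, 3)
```

View pics/h1.png

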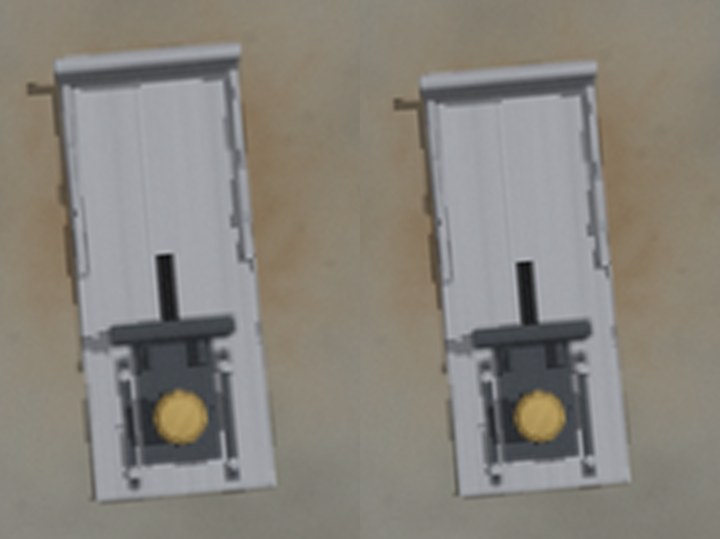

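Run:
```python
from h import *
w=cam("wrist")
im=rect(w,.51,.69,-.06,.06,.05,3000)
h=cv2.cvtColor(im,cv2.COLOR_BGR2HSV)
m=((h[...,0]>12)&(h[...,0]<30)&(h[...,1]>100)&(h[...,2]>120)).astype(np.uint8)
m=cv2.morphologyEx(m,cv2.MORPH_OPEN,np.ones((5,5)))
c=max(cv2.findContours(m,cv2.RETR_EXTERNAL,cv2.CHAIN_APPROX_NONE)[0],key=cv2.contourArea)
(x,y),r=cv2.minEnclosingCircle(c);k=np.array([.69-y/3000,.06-x/3000]);print("knob",k,r/3)
a=np.radians(4.95);X=np.array([np.cos(a),np.sin(a)]);Y=np.array([-X[1],X[0]])
O=np.array([.632,.006])
d=k-O;print("knob in holder",d@X,d@Y)
# tin
im=rect(w,.54,.70,.10,.27,.021,3000,"tin")
h=cv2.cvtColor(im,cv2.COLOR_BGR2HSV)
def big(m,k=9):
    m=cv2.morphologyEx(m.astype(np.uint8),cv2.MORPH_CLOSE,np.ones((k,k)));m=cv2.morphologyEx(m,cv2.MORPH_OPEN,np.ones((5,5)))
    return max(cv2.findContours(m,cv2.RETR_EXTERNAL,cv2.CHAIN_APPROX_NONE)[0],key=cv2.contourArea)
c=big((h[...,0]>40)&(h[...,0]<95)&(h[...,1]>50)); (x,y),s,t=cv2.minAreaRect(c);print("tin",.70-y/3000,.27-x/3000,np.array(s)/3,t)
im=rect(w,.56,.72,-.26,-.10,.020,3000,"bb")
h=cv2.cvtColor(im,cv2.COLOR_BGR2HSV)
c=big((h[...,1]<25)&(h[...,2]>140)); (x,y),s,t=cv2.minAreaRect(c);print("bench",.72-y/3000,-.10-x/3000,np.array(s)/3,t)
```

```text
knob [5.51289622e-01 1.36617025e-05] 7.8941605885823565
knob in holder -0.08092589806410451 0.0010001936912612801
tin 0.6082383626302083 0.19818829345703126 [62.41528829 92.41108195] 76.90184783935547
bench 0.6412774556477865 -0.1822299550374349 [64.7437439  64.20346578] 78.31063079833984
```

View pics/tin.png

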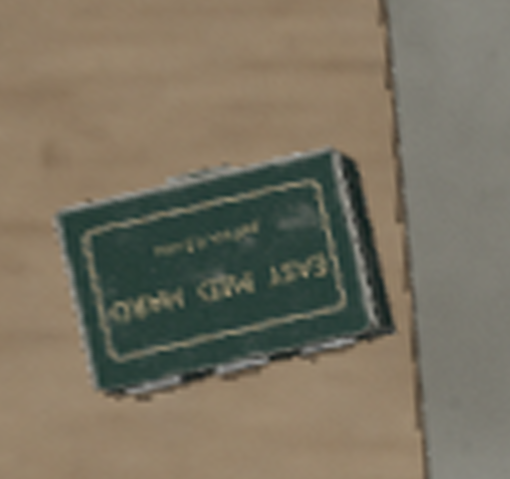

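View pics/bb.png

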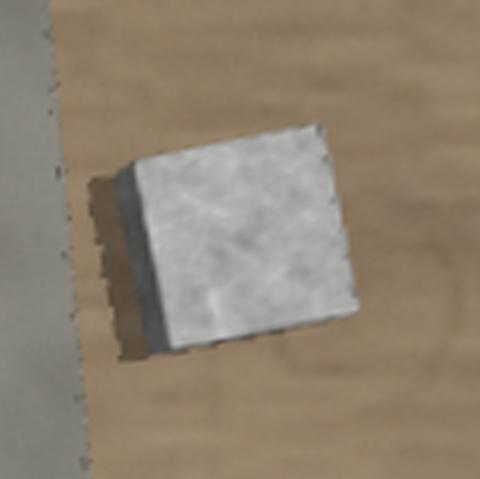

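Run:
```python
from h import *
w=cam("wrist");o=ctrl.get_obs();R=Ro.from_euler("xyz",o["eef_rot"])
i=w["image"];c=i[165:300,215:300];cv2.imwrite("pics/c1.png",cv2.resize(c[:,:,::-1],None,fx=5,fy=4,interpolation=cv2.INTER_CUBIC))
for v in (178,182,185,188,191):
  for dz in (.0847,.1127):
    p=pt(w,(256,v),o["ee_pos"][2]-dz)[0];print(v,dz,R.inv().apply(p-o["ee_pos"]).round(4))
```

```text
178 0.0847 [0.0363 0.     0.0847]
178 0.1127 [0.0311 0.0002 0.1127]
182 0.0847 [0.034  0.     0.0847]
182 0.1127 [0.0284 0.0002 0.1127]
185 0.0847 [0.0322 0.0001 0.0847]
185 0.1127 [0.0264 0.0002 0.1127]
188 0.0847 [0.0304 0.0001 0.0847]
188 0.1127 [0.0243 0.0002 0.1127]
191 0.0847 [0.0287 0.0001 0.0847]
191 0.1127 [0.0222 0.0002 0.1127]
```

View pics/c1.png

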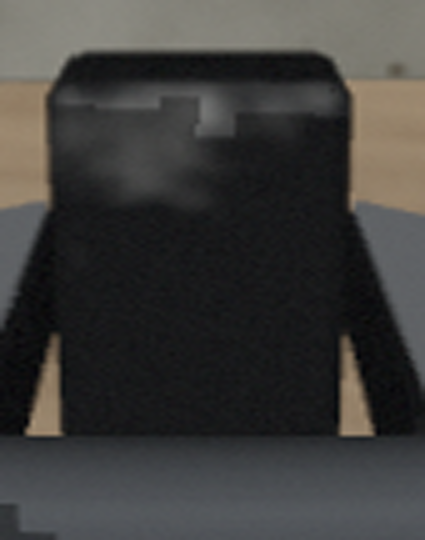

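Run:
```python
from h import *
need([.628,.0057,.18],np.radians(4.95))
```

```text
now [ 0.4892 -0.0013  0.3271] [ 3.1412e+00 -8.0000e-04  8.0500e-02] grip 0.0352 t 7.1167
shift [1.157 0.034 1.226] turn [ 0.001 -0.001 -0.011]
```

```bash
python3 -m pendant '[[0.2,0,0,0,0,0,1],[0.24,0.01,0.12,0,0,0,1],[0.24,0.01,0.2,0,0,-0.01,1],[0.24,0.01,0.2,0,0,0,1],[0.24,0,0.2,0,0,0,1],[0,0,0.25,0,0,0,1],[0,0,0.25,0,0,0,1],[0,0,0,0,0,0,1],[0,0,0,0,0,0,1]]'
python3 - <<'E'
from h import *
need([.628,.0057,.134],np.radians(4.95))
cam("wrist","w4",1.5)
E
```

```text
time_s: 7.87
ee_pos: [0.628, 0.0067, 0.1804]
eef_rot: [3.141, 0.002, 0.086]
force: [-0.9, 0.2, 0.9]
grip_width: 0.0359
now [0.628  0.0067 0.1804] [3.1415e+00 1.6000e-03 8.5800e-02] grip 0.0359 t 7.8667
shift [-0.001  0.009  0.386] turn [ 0.     0.003 -0.001]
```

View pics/w4.png

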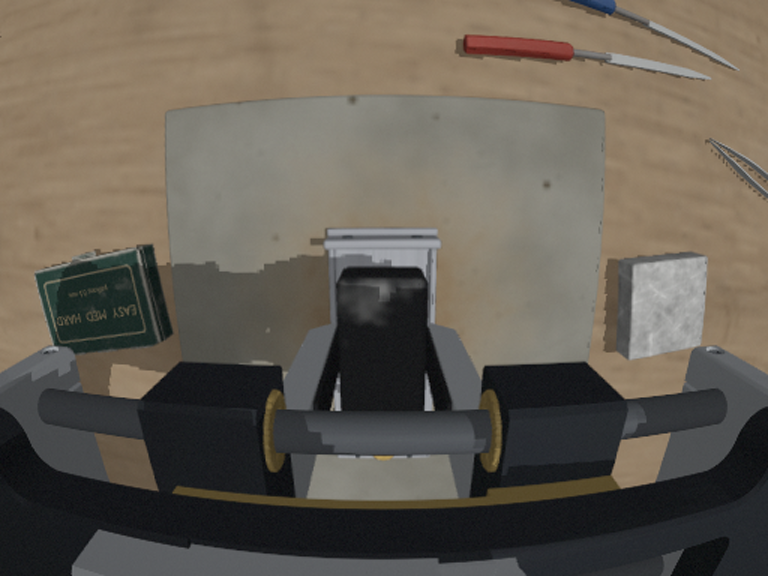

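The block is centred over the holder: block columns 337–426, holder columns 328–438, fence at row 235. I'll lower it now.

```bash
python3 -m pendant '[[0,0,0.15,0,0,0,1],[0,0,0.12,0,0,0,1],[0,0,0.06,0,0,0,1],[0,0,0.04,0,0,0,1],[0,0,0,0,0,0,1],[0,0,0,0,0,0,1]]'
python3 - <<'E'
from h import *
need([.628,.0057,.132],np.radians(4.95)); cam("side","s2",1)
E
```

```text
time_s: 8.42
ee_pos: [0.6288, 0.0074, 0.1379]
eef_rot: [3.141, -0.003, 0.087]
force: [-0.3, 0.7, -0.7]
grip_width: 0.036
now [0.6288 0.0074 0.1379] [ 3.141e+00 -2.600e-03  8.670e-02] grip 0.036 t 8.4167
shift [-0.008  0.013  0.049] turn [ 0.001 -0.005  0.001]
```

```bash
python3 -m pendant '[[0,0,0.03,0,0,0,1],[0,0,0,0,0,0,1],[0,0,0,0,0,0,1]]'; python3 -m pendant '[[0,0,0.012,0,0,0,1],[0,0,0,0,0,0,1],[0,0,0,0,0,0,1]]'
```

```text
time_s: 8.72
ee_pos: [0.6284, 0.0075, 0.1331]
eef_rot: [3.141, -0.001, 0.087]
force: [-0.4, 0.3, -0.8]
grip_width: 0.0355
time_s: 8.97
ee_pos: [0.6285, 0.0074, 0.1326]
eef_rot: [3.141, -0.002, 0.087]
force: [-5.1, -1.5, 8.3]
grip_width: 0.0354
```

```bash
python3 -m pendant '[[0,0,-0.005,0,0,0,0.2],[0,0,0,0,0,0,-0.2],[0,0,0,0,0,0,-0.2],[0,0,0,0,0,0,-0.2],[0,0,0,0,0,0,-0.2],[0,0,-0.1,0,0,0,-0.2],[0,0,-0.3,0,0,0,-0.2],[0,0,-0.3,0,0,0,-0.2],[0,0,-0.2,0,0,0,-0.2],[0,0,0,0,0,0,-0.2]]'
python3 - <<'E'
from h import *
need([.548,0,.24],np.radians(4.95)); w=cam("wrist","w5",1.5)
E
```

```text
time_s: 9.8
ee_pos: [0.6296, 0.0075, 0.2471]
eef_rot: [3.14, -0.01, 0.087]
force: [-0.0, 0.6, 1.2]
grip_width: 0.0564
now [0.6296 0.0075 0.2471] [ 3.1399 -0.0102  0.0869] grip 0.0564 t 9.8
shift [-0.683  0.003  0.052] turn [ 0.003 -0.019  0.001]
```

View pics/w5.png

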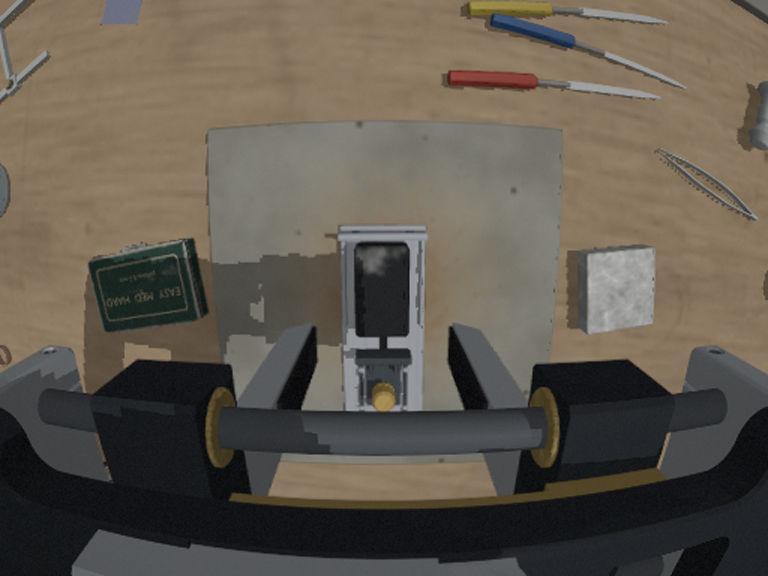

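```bash
python3 -m pendant '[[-0.2,0,0,0,0,0,-0.2],[-0.23,0,0.1,0,0,0,-0.2],[-0.22,0.0,0.2,0,-0.01,0,-0.2],[0,0,0.2,0,0,0,-0.2],[0,0,0,0,0,0,-0.2],[0,0,0,0,0,0,-0.2]]'
python3 - <<'E'
from h import *
need([.5513,0.0005,.134],np.radians(4.95))
E
```

```text
time_s: 10.35
ee_pos: [0.5504, 0.0007, 0.1796]
eef_rot: [3.142, 0.006, 0.087]
force: [0.1, 0.2, 1.0]
grip_width: 0.0562
now [0.5504 0.0007 0.1796] [3.1415 0.0064 0.0867] grip 0.0562 t 10.35
shift [0.01  0.002 0.38 ] turn [0.    0.012 0.001]
```

```bash
python3 -m pendant '[[0.007,0,0.12,0,0,0,-0.2],[0,0,0.14,0,0,0,-0.2],[0,0,0.12,0,0,0,-0.2],[0,0,0,0,0,0,0.3],[0,0,0,0,0,0,0.8],[0,0,0,0,0,0,0.9],[0,0,0,0,0,0,0.9],[0,0,0,0,0,0,0.9],[0,0,0,0,0,0,0.9],[0,0,0,0,0,0,0.9]]' 15
python3 - <<'E'
from h import *
need([.5513,0.0005,.134],np.radians(4.95));cam("wrist","w6",1.5)
E
```

```text
time_s: 11.18
ee_pos: [0.5515, -0.0, 0.1351]
eef_rot: [3.139, 0.003, 0.087]
force: [-0.8, -5.2, 2.3]
grip_width: 0.016
now [ 0.5515 -0.      0.1351] [3.1393 0.0032 0.0872] grip 0.016 t 11.1833
shift [-0.001 -0.005  0.009] turn [0.004 0.006 0.001]
```

View pics/w6.png

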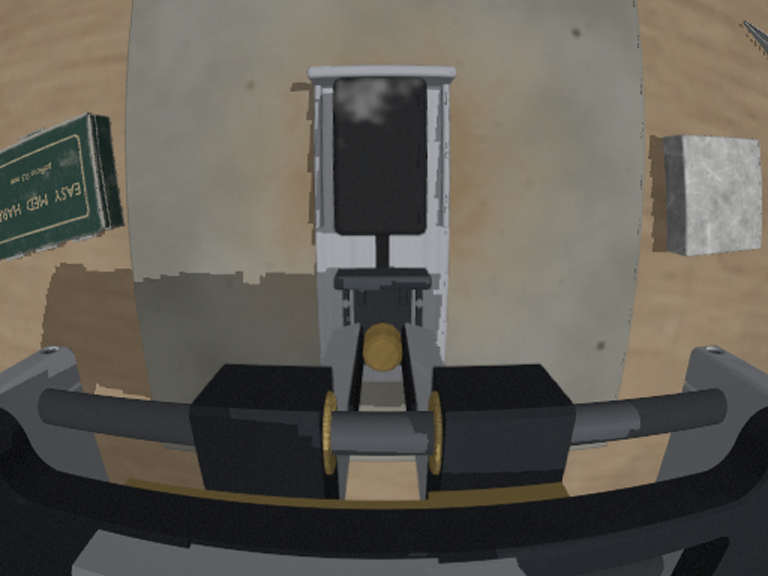

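```bash
python3 -m pendant '[[0.03,-0.003,0,0,0,0,0.9],[0.04,0,0,0,0,0,0.9],[0.04,0,0,0,0,0,0.9],[0.02,0,0,0,0,0,0.9],[0,0,0,0,0,0,0.9]]'; python3 -m pendant '[[0.015,0,0,0,0,0,0.9],[0,0,0,0,0,0,0.9],[0,0,0,0,0,0,0.9]]';python3 -m pendant '[[0.015,0,0,0,0,0,0.9],[0,0,0,0,0,0,0.9],[0,0,0,0,0,0,0.9]]'
```

```text
time_s: 11.65
ee_pos: [0.5673, 0.0015, 0.1351]
eef_rot: [3.139, 0.003, 0.087]
force: [2.3, -7.5, 2.7]
grip_width: 0.0158
time_s: 11.9
ee_pos: [0.5688, 0.0016, 0.1351]
eef_rot: [3.139, 0.003, 0.087]
force: [0.2, -8.5, 3.1]
grip_width: 0.0158
time_s: 12.15
ee_pos: [0.5706, 0.0018, 0.1351]
eef_rot: [3.139, 0.003, 0.087]
force: [-0.2, -7.9, 2.8]
grip_width: 0.016
```

```bash
python3 -m pendant '[[0.01,0.015,0,0,0,0,0.9],[0,0,0,0,0,0,0.9],[0,0,0,0,0,0,0.9]]';python3 -m pendant '[[0.012,0,0,0,0,0,0.9],[0,0,0,0,0,0,0.9],[0,0,0,0,0,0,0.9]]'
python3 - <<'E'
from h import *
need([.5513,0.0005,.134],np.radians(4.95));cam("wrist","w7",1.5)
E
```

```text
time_s: 12.4
ee_pos: [0.5711, 0.0013, 0.1349]
eef_rot: [-3.141, 0.006, 0.087]
force: [-8.2, 2.3, 8.2]
grip_width: 0.0159
time_s: 12.65
ee_pos: [0.5718, 0.0014, 0.1347]
eef_rot: [-3.141, 0.008, 0.087]
force: [-14.3, 1.1, 12.3]
grip_width: 0.016
now [0.5718 0.0014 0.1347] [-3.1414  0.0085  0.0869] grip 0.016 t 12.65
shift [-0.171 -0.008  0.007] turn [-0.     0.016  0.001]
```

View pics/w7.png

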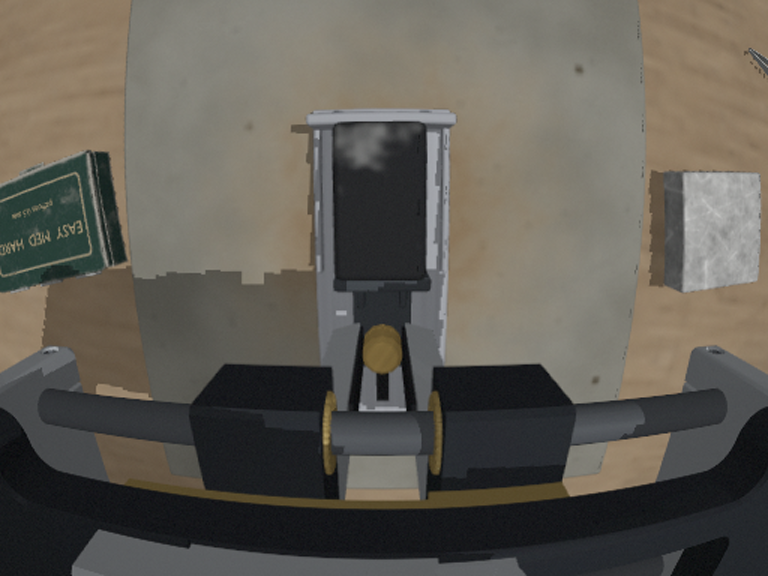

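```bash
python3 -m pendant '[[-0.008,0,0,0,0,0,0.9],[0,0,0,0,0,0,-0.2],[0,0,0,0,0,0,-0.2],[0,0,0,0,0,0,-0.2],[0,0,0,0,0,0,-0.2],[0,0,-0.2,0,0,0,-0.2],[0,0,-0.3,0,0,0,-0.2],[0,0,-0.3,0,0,0,-0.2],[0,0,-0.2,0,0,0,-0.2],[0,0,0,0,0,0,-0.2]]'
python3 - <<'E'
from h import *
need([.45,.38,.28],np.radians(4.95)); w=cam("wrist","w8",1.5)
E
```

```text
time_s: 13.53
ee_pos: [0.5739, 0.0011, 0.26]
eef_rot: [3.14, -0.004, 0.087]
force: [-0.4, 0.2, 0.4]
grip_width: 0.0561
now [0.5739 0.0011 0.26  ] [ 3.1399 -0.004   0.0867] grip 0.0561 t 13.5333
shift [-0.754 -3.235 -0.176] turn [ 0.003 -0.008  0.001]
```

View pics/w8.png

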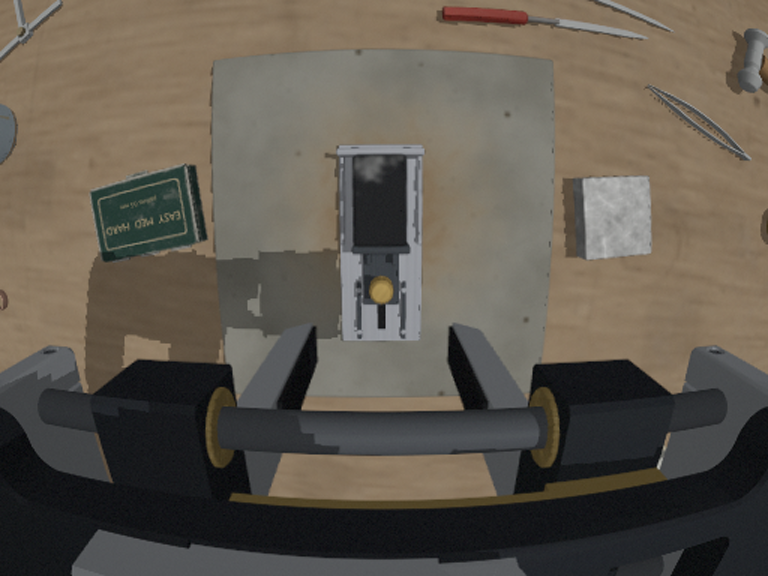

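The block is in the holder (columns 352–408), the jaw is touching its near end at row 250, and the fence is at row 150. I'll measure the block top from here, then go for the ring.

```bash
python3 - <<'E'
from h import *
w=cam("wrist")
def big(m,k=9):
    m=cv2.morphologyEx(m.astype(np.uint8),cv2.MORPH_CLOSE,np.ones((k,k)));m=cv2.morphologyEx(m,cv2.MORPH_OPEN,np.ones((5,5)))
    return max(cv2.findContours(m,cv2.RETR_EXTERNAL,cv2.CHAIN_APPROX_NONE)[0],key=cv2.contourArea)
im=rect(w,.51,.69,-.06,.06,.048,3000,"b1");g=cv2.cvtColor(im,cv2.COLOR_BGR2GRAY)
g[int((.69-.600)*3000):]=255
c=big(g<75,15);(x,y),s,t=cv2.minAreaRect(c);print("block",.69-y/3000,.06-x/3000,np.array(s)/3,t)
cv2.drawContours(im,[np.int32(cv2.boxPoints(((x,y),s,t)))],0,(0,0,255),1);cv2.imwrite("pics/b1.png",im)
im=rect(w,.54,.70,.10,.27,.021,3000)
h=cv2.cvtColor(im,cv2.COLOR_BGR2HSV)
c=big((h[...,0]>40)&(h[...,0]<95)&(h[...,1]>50)); (x,y),s,t=cv2.minAreaRect(c);print("tin",.70-y/3000,.27-x/3000,np.array(s)/3,t)
im=rect(w,.56,.72,-.26,-.10,.020,3000,"bb")
h=cv2.cvtColor(im,cv2.COLOR_BGR2HSV)
c=big((h[...,1]<25)&(h[...,2]>140)); (x,y),s,t=cv2.minAreaRect(c);print("bench",.72-y/3000,-.10-x/3000,np.array(s)/3,t)
E
python3 -m pendant '[[-0.06,-0.26,0,0,0,0,-1],[-0.06,-0.27,-0.02,0,0,0,-1],[-0.06,-0.27,-0.02,0,0,0,-1],[-0.06,-0.27,-0.02,0,0,0,-1],[-0.06,-0.27,-0.02,0,0,0,-1],[-0.06,-0.27,-0.02,0,0,0,-1],[-0.06,-0.27,-0.02,0,0,0,-1],[-0.06,-0.27,-0.02,0,0,0,-1],[-0.06,-0.27,-0.02,0,0,0,-1],[-0.06,-0.27,-0.02,0,0,0,-1]]'
python3 - <<'E'
from h import *
need([.45,.38,.28],np.radians(4.95))
E
```

```text
block 0.630611104329427 0.007561854044596354 [63.6167806  37.65270742] 84.6990737915039
tin 0.6091982828776041 0.19853735351562501 [60.20964559 92.59680176] 77.10625457763672
bench 0.6412820485432943 -0.18207691446940105 [64.45683797 63.93386332] 78.69007110595703
time_s: 14.47
ee_pos: [0.4719, 0.3179, 0.2745]
eef_rot: [3.14, 0.007, 0.087]
force: [-0.1, -0.7, -0.1]
grip_width: 0.0942
now [0.4719 0.3179 0.2745] [3.14   0.0067 0.0868] grip 0.0942 t 14.4667
shift [-0.138 -0.531 -0.046] turn [0.003 0.013 0.001]
```

View pics/b1.png

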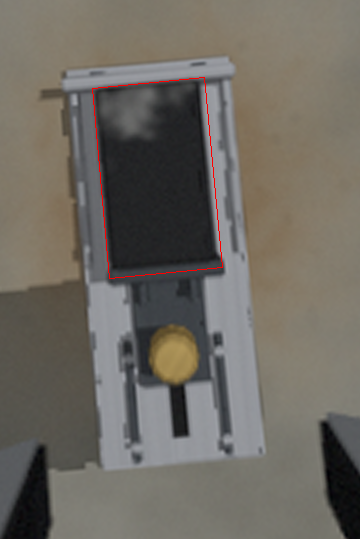

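```bash
python3 -m pendant '[[-0.06,-0.25,0,0,0,0,-1],[-0.06,-0.25,-0.02,0,0.01,0,-1],[0,0,0,0,0,0,-1],[0,0,0,0,0,0,-1]]'
python3 - <<'E'
from h import *
need([.515,.404,.16],np.radians(4.95))
w=cam("wrist","w9",1.5)
im=rect(w,.43,.59,.32,.48,.008,3000,"ring1")
h=cv2.cvtColor(im,cv2.COLOR_BGR2HSV)
print(h[...,1].max())
E
```

```text
time_s: 14.8
ee_pos: [0.4526, 0.376, 0.2768]
eef_rot: [3.14, 0.001, 0.089]
force: [0.7, -1.0, -0.1]
grip_width: 0.0939
now [0.4526 0.376  0.2768] [3.1398e+00 1.2000e-03 8.9100e-02] grip 0.0939 t 14.8
shift [ 0.54  -0.188  0.972] turn [0.004 0.002 0.005]
101
```

View pics/w9.png

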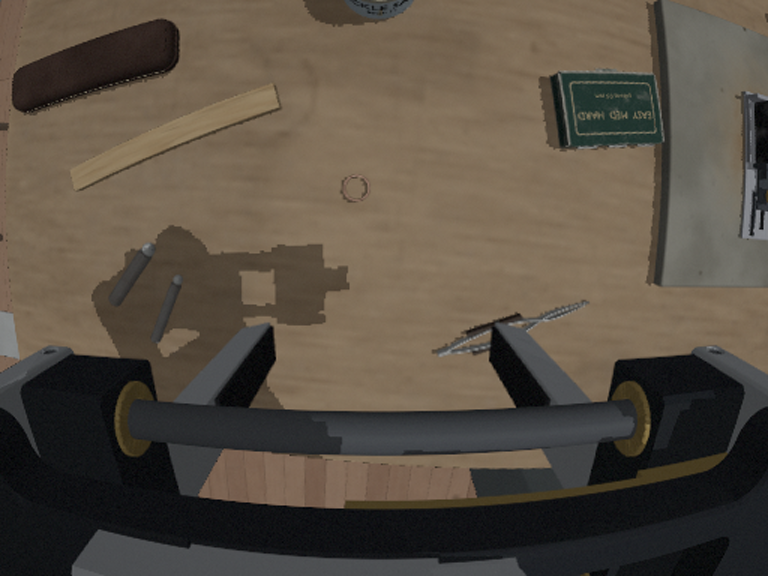

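View pics/ring1.png

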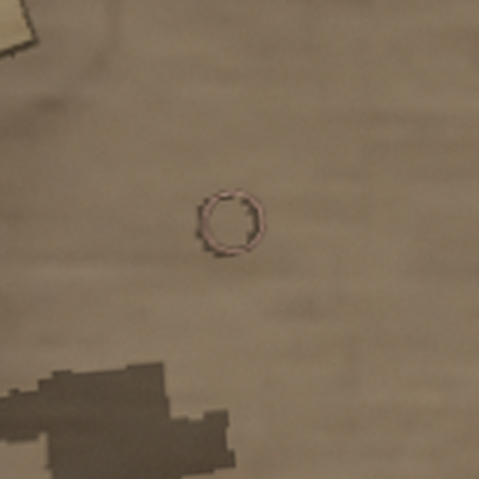

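```bash
python3 -m pendant '[[0.2,-0.06,0.15,0,0,0,-0.2],[0.2,-0.06,0.2,0,0,0,-0.2],[0.146,-0.051,0.25,0,0,-0.005,-0.2],[0,0,0.25,0,0,0,-0.2],[0,0,0.12,0,0,0,-0.2],[0,0,0,0,0,0,-0.2],[0,0,0,0,0,0,-0.2]]'
python3 - <<'E'
from h import *
need([.516,.4023,.100],np.radians(4.95))
w=cam("wrist","w10",1.5)
im=rect(w,.48,.56,.36,.44,.008,6000,"ring2")
E
```

```text
time_s: 15.43
ee_pos: [0.5174, 0.4001, 0.1616]
eef_rot: [3.14, 0.001, 0.088]
force: [-0.1, -0.6, -0.1]
grip_width: 0.0567
now [0.5174 0.4001 0.1616] [3.1402e+00 6.0000e-04 8.8200e-02] grip 0.0567 t 15.4333
shift [-0.01  -0.02   0.514] turn [0.003 0.001 0.003]
```

View pics/w10.png

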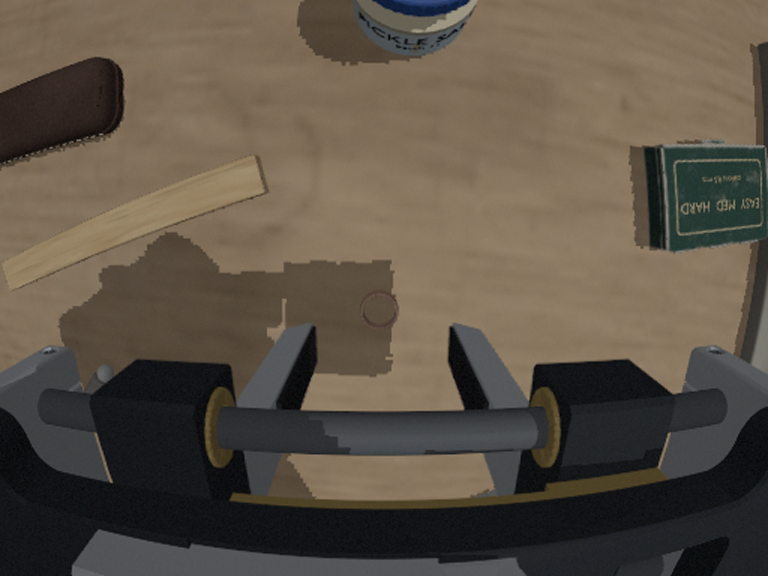

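View pics/ring2.png

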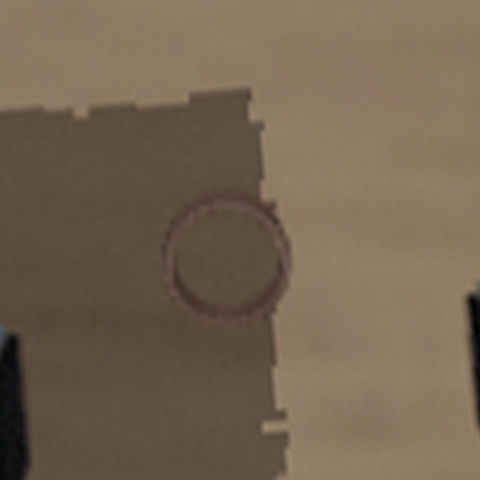

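```bash
python3 -m pendant '[[0.003,-0.016,0.16,0,0,0,-0.2],[0,0,0.16,0,0,0,-0.2],[0,0,0.12,0,0,0,-0.2],[0,0,0.06,0,0,0,-0.2],[0,0,0,0,0,0,-0.2],[0,0,0,0,0,0,-0.2]]'
python3 - <<'E'
from h import *
need([.5175,.402,.100],np.radians(4.95))
E
```

```text
time_s: 15.98
ee_pos: [0.5176, 0.4032, 0.1031]
eef_rot: [3.142, -0.002, 0.089]
force: [-0.4, -0.4, -0.6]
grip_width: 0.056
now [0.5176 0.4032 0.1031] [ 3.1416e+00 -1.7000e-03  8.9400e-02] grip 0.056 t 15.9833
shift [-0.002  0.01   0.026] turn [ 0.    -0.003  0.006]
```

```bash
python3 -m pendant '[[0,0.005,0.02,0,0,0,-0.2],[0,0,0,0,0,0,0.2],[0,0,0,0,0,0,0.5],[0,0,0,0,0,0,0.8],[0,0,0,0,0,0,0.8],[0,0,0,0,0,0,0.8],[0,0,0,0,0,0,0.8],[0,0,0,0,0,0,0.8]]' 8; python3 -m pendant '[[0,0,0,0,0,0,0.8],[0,0,0,0,0,0,0.8],[0,0,-0.1,0,0,0,0.8],[0,0,-0.3,0,0,0,0.8],[0,0,-0.3,0,0,0,0.8],[0,0,-0.3,0,0,0,0.8],[0,0,0,0,0,0,0.8]]'
python3 - <<'E'
from h import *
need([.5,0.10,.25],np.radians(4.95));cam("wrist","w11",1.5)
E
```

```text
time_s: 16.65
ee_pos: [0.5173, 0.4025, 0.0999]
eef_rot: [3.141, -0.001, 0.09]
force: [-0.2, -0.5, 1.7]
grip_width: 0.0204
time_s: 17.23
ee_pos: [0.5186, 0.4036, 0.2289]
eef_rot: [-3.136, -0.011, 0.09]
force: [0.2, 1.0, 1.2]
grip_width: 0.0207
now [0.5186 0.4036 0.2289] [-3.1363 -0.0111  0.0895] grip 0.0207 t 17.2333
shift [-0.378  2.505 -0.193] turn [-0.01  -0.021  0.006]
```

View pics/w11.png

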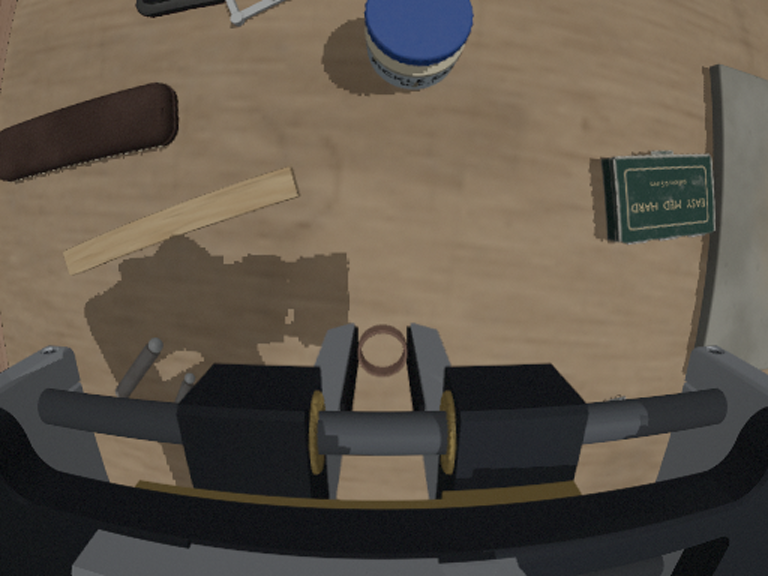

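Run:
```python
from h import *
w=cam("wrist");o=ctrl.get_obs();R=Ro.from_euler("xyz",o["eef_rot"])
i=w["image"];cv2.imwrite("pics/c2.png",cv2.resize(i[205:265,220:290,::-1],None,fx=8,fy=8,interpolation=cv2.INTER_CUBIC))
for v in (216,218,225,230,233,235):
    p=pt(w,(254.5,v),o["ee_pos"][2]-.0919)[0];print(v,R.inv().apply(p-o["ee_pos"]).round(4))
a=.0865;T=[.632,.0072]
need([*T,.22],np.radians(4.95))
```

```text
216 [ 0.0112 -0.0013  0.0919]
218 [ 0.0099 -0.0013  0.0919]
225 [ 0.0053 -0.0013  0.0919]
230 [ 0.0019 -0.0013  0.0919]
233 [-0.0001 -0.0013  0.0919]
235 [-0.0015 -0.0013  0.0919]
now [0.5174 0.4027 0.222 ] [-3.1403 -0.0039  0.0895] grip 0.0203 t 17.3333
shift [0.656 3.368 0.015] turn [-0.002 -0.008  0.006]
```

View pics/c2.png

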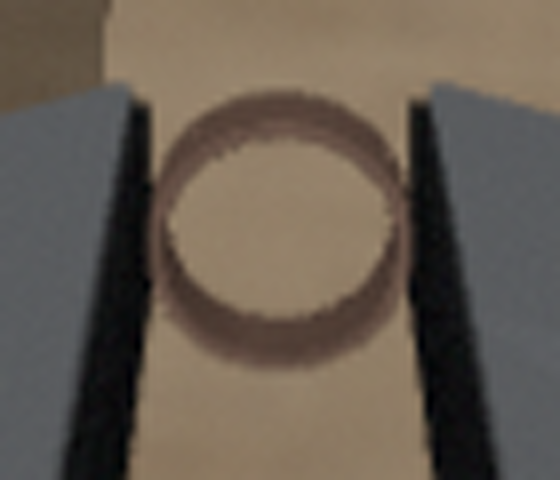

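```bash
python3 -m pendant '[[0.05,0.26,0,0,0,0,0.8],[0.055,0.26,0,0,0,0,0.8],[0.055,0.26,0,0,0,0,0.8],[0.055,0.26,0,0,0,0,0.8],[0.055,0.26,0,0,0,0,0.8],[0.055,0.26,0,0,0,0,0.8],[0.055,0.26,0,0,0,0,0.8],[0.055,0.26,0,0,0,0,0.8],[0.055,0.26,0,0,0,0,0.8],[0.055,0.26,0,0,0,0,0.8]]'
python3 - <<'E'
from h import *
need([.632,.0072,.22],np.radians(4.95))
E
```

```text
time_s: 18.17
ee_pos: [0.61, 0.0961, 0.2187]
eef_rot: [3.141, 0.001, 0.089]
force: [1.5, -0.1, 1.0]
grip_width: 0.0205
now [0.61   0.0961 0.2187] [3.1412e+00 1.4000e-03 8.9400e-02] grip 0.0205 t 18.1667
shift [ 0.116  0.754 -0.011] turn [0.001 0.003 0.006]
```

```bash
python3 -m pendant '[[0.04,0.25,0,0,0,0,0.8],[0.04,0.25,0.1,0,0,0,0.8],[0.036,0.25,0.1,0,0,0,0.8],[0,0,0.1,0,0,0,0.8],[0,0,0,0,0,0,0.8],[0,0,0,0,0,0,0.8]]'
python3 - <<'E'
from h import *
need([.632,.0072,.149],np.radians(4.95))
w=cam("wrist","w12",1.5)
i=w["image"];cv2.imwrite("pics/c3.png",cv2.resize(i[130:290,180:330,::-1],None,fx=4,fy=4,interpolation=cv2.INTER_CUBIC)[:600])
E
```

```text
time_s: 18.67
ee_pos: [0.6316, 0.0098, 0.1828]
eef_rot: [-3.141, 0.002, 0.089]
force: [0.3, 1.1, -0.5]
grip_width: 0.0203
now [0.6316 0.0098 0.1828] [-3.1414e+00  1.8000e-03  8.9400e-02] grip 0.0203 t 18.6667
shift [0.002 0.022 0.282] turn [-0.     0.003  0.006]
```

View pics/c3.png

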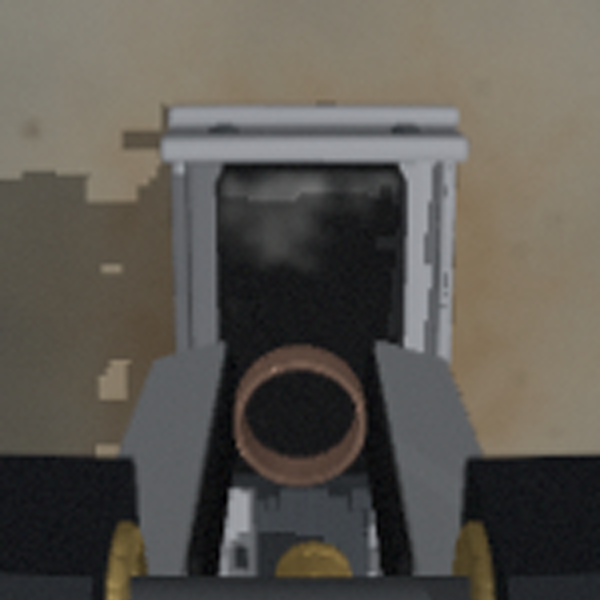

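```bash
python3 -m pendant '[[0.002,0.022,0.1,0,0,0,0.8],[0,0,0.1,0,0,0,0.8],[0,0,0.04,0,0,0,0.8],[0,0,0.02,0,0,0,0.8],[0,0,0,0,0,0,0.8],[0,0,0,0,0,0,0.8]]';python3 -m pendant '[[0,0,0.012,0,0,0,0.8],[0,0,0,0,0,0,0.8],[0,0,0,0,0,0,0.8]]';  python3 -m pendant '[[0,0,0.008,0,0,0,0.8],[0,0,0,0,0,0,0.8],[0,0,0,0,0,0,0.8]]'
```

```text
time_s: 19.22
ee_pos: [0.6328, 0.0068, 0.153]
eef_rot: [3.141, -0.001, 0.09]
force: [0.1, 0.7, 0.4]
grip_width: 0.0206
time_s: 19.47
ee_pos: [0.6327, 0.0066, 0.1517]
eef_rot: [3.141, -0.001, 0.089]
force: [0.1, -0.8, 0.4]
grip_width: 0.0207
time_s: 19.72
ee_pos: [0.6327, 0.0066, 0.1505]
eef_rot: [3.141, -0.001, 0.089]
force: [-0.2, 0.3, -0.4]
grip_width: 0.0207
```

```bash
python3 -m pendant '[[0,0,0.01,0,0,0,0.8],[0,0,0,0,0,0,0.8],[0,0,0,0,0,0,0.8]]';  python3 -m pendant '[[0,0,0.008,0,0,0,0.8],[0,0,0,0,0,0,0.8],[0,0,0,0,0,0,0.8]]';  python3 -m pendant '[[0,0,0.006,0,0,0,0.8],[0,0,0,0,0,0,0.8],[0,0,0,0,0,0,0.8]]'
```

```text
time_s: 19.97
ee_pos: [0.6326, 0.0066, 0.1492]
eef_rot: [3.141, -0.001, 0.089]
force: [0.8, -0.1, 0.4]
grip_width: 0.0206
time_s: 20.22
ee_pos: [0.6326, 0.0066, 0.1483]
eef_rot: [3.141, -0.001, 0.089]
force: [-0.7, -1.3, 0.2]
grip_width: 0.0205
time_s: 20.47
ee_pos: [0.6327, 0.0066, 0.1479]
eef_rot: [3.141, -0.001, 0.089]
force: [-0.6, 0.2, 4.2]
grip_width: 0.0204
```

```bash
python3 -m pendant '[[0,0,-0.003,0,0,0,0.5],[0,0,0,0,0,0,0.3],[0,0,0,0,0,0,0.2],[0,0,0,0,0,0,0.2],[0,0,-0.1,0,0,0,0.2],[0,0,-0.2,0,0,0,0.2],[0,0,-0.3,0,0,0,-0.2],[0,0,-0.3,0,0,0,-1],[0,0,0,0,0,0,-1],[0,0,0,0,0,0,-1]]'
python3 - <<'E'
from h import *
need([.35,-.27,.25],np.radians(4.95))
w=cam("wrist","w13",1.5)
i=w["image"];cv2.imwrite("pics/c4.png",cv2.resize(i[130:280,180:330,::-1],None,fx=4,fy=4,interpolation=cv2.INTER_CUBIC))
im=rect(w,.59,.67,-.035,.045,.048,6000,"blk"); im=rect(w,.59,.67,-.035,.045,.056,6000,"blk56")
E
```

```text
time_s: 21.3
ee_pos: [0.633, 0.0067, 0.2589]
eef_rot: [3.141, -0.006, 0.089]
force: [-0.5, -0.6, -0.7]
grip_width: 0.0607
now [0.633  0.0067 0.2589] [ 3.1405 -0.0056  0.0895] grip 0.0607 t 21.3
shift [-2.555  2.085  0.062] turn [ 0.002 -0.011  0.006]
```

View pics/w13.png

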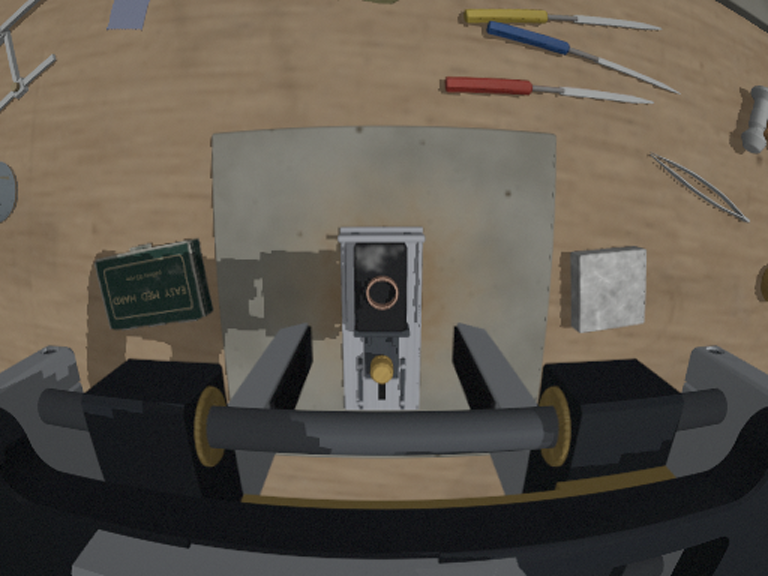

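View pics/blk.png

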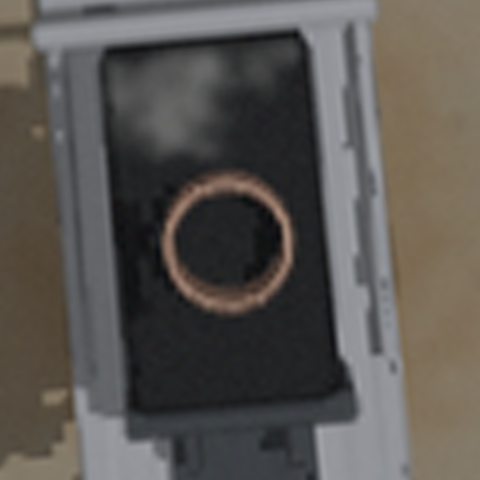

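```bash
python3 -m pendant '[[-0.24,0.2,0,0,0,0,-1],[-0.24,0.2,0,0,0,0,-1],[-0.24,0.2,0,0,0,0,-1],[-0.24,0.2,0,0,0,0,-1],[-0.24,0.2,0,0,0,0,-1],[-0.24,0.2,0,0,0,0,-1],[-0.24,0.2,0,0,0,0,-1],[-0.24,0.2,0,0,0,0,-1],[-0.1,0.2,0,0,0,0,-1],[0,0.2,0,0,0,0,-1]]'
python3 - <<'E'
from h import *
need([.37,-.272,.23],np.radians(4.95))
E
```

```text
time_s: 22.18
ee_pos: [0.4102, -0.2551, 0.2551]
eef_rot: [-3.141, 0.001, 0.088]
force: [-0.4, 0.3, 1.1]
grip_width: 0.0942
now [ 0.4102 -0.2551  0.2551] [-3.1407e+00  8.0000e-04  8.8100e-02] grip 0.0942 t 22.1833
shift [-0.346  0.111  0.209] turn [-0.002  0.001  0.003]
```

```bash
python3 -m pendant '[[-0.17,0.05,0,0,0,0,-1],[-0.17,0.05,0,0,0,0,-1],[0,0,0,0,0,0,-1]]'
python3 - <<'E'
from h import *
w=cam("wrist","w14",1.5)
im=rect(w,.30,.50,-.40,-.18,.056,2500,"jar1")
h=cv2.cvtColor(im,cv2.COLOR_BGR2HSV)
m=((h[...,1]<40)&(h[...,2]>165)).astype(np.uint8)
m=cv2.morphologyEx(m,cv2.MORPH_OPEN,np.ones((5,5)))
for c in cv2.findContours(m,cv2.RETR_EXTERNAL,cv2.CHAIN_APPROX_NONE)[0]:
    if cv2.contourArea(c)>2000:
        (x,y),r=cv2.minEnclosingCircle(c);print("lid",.50-y/2500,-.18-x/2500,r/2.5)
need([.417,-.272,.15],np.radians(4.95))
E
```

```text
time_s: 22.43
ee_pos: [0.3705, -0.2704, 0.2545]
eef_rot: [-3.14, 0.002, 0.087]
force: [1.2, 0.0, -0.3]
grip_width: 0.0937
now [ 0.3718 -0.27    0.2548] [-3.1405e+00  6.0000e-04  8.7300e-02] grip 0.0941 t 22.4833
shift [0.375 0.051 0.873] turn [-0.002  0.001  0.002]
```

View pics/w14.png

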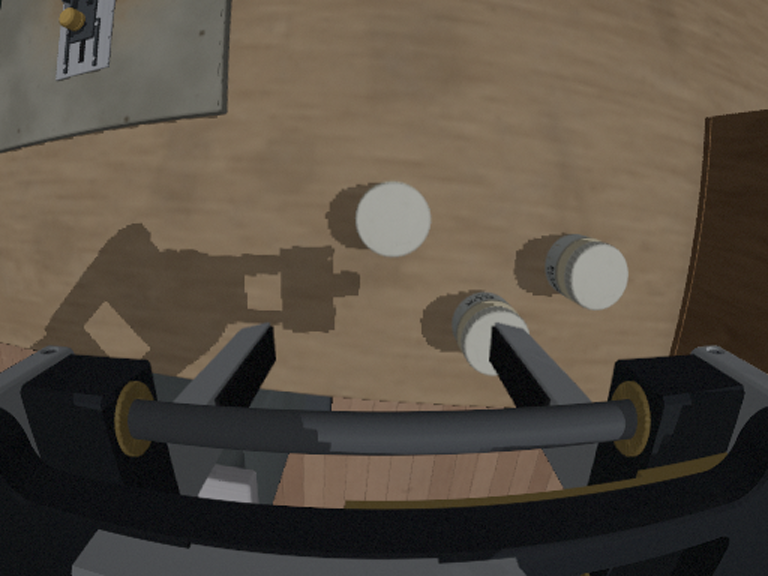

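View pics/jar1.png

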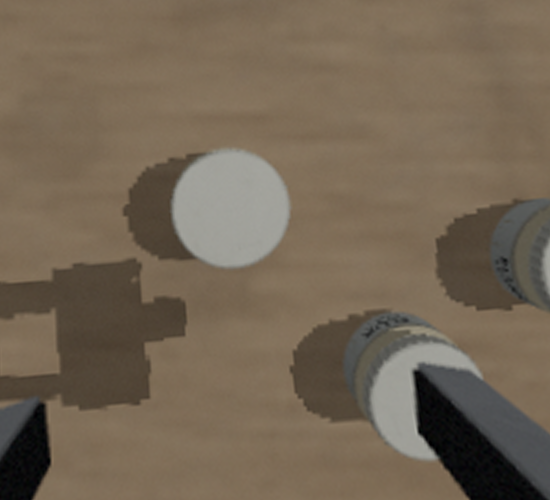

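```bash
python3 -m pendant '[[0.18,0.027,0,0,0,0,-1],[0.19,0.027,0,0,0,0,-1],[0,0,0.2,0,0,0,-1],[0,0,0.25,0,0,0,-1],[0,0,0.25,0,0,0,-1],[0,0,0.25,0,0,0,-1],[0,0,0.2,0,0,0,-1],[0,0,0,0,0,0,-1],[0,0,0,0,0,0,0.3],[0,0,0,0,0,0,0.9]]' 25;python3 -m pendant '[[0,0,0,0,0,0,0.9],[0,0,0,0,0,0,0.9],[0,0,0,0,0,0,0.9],[0,0,0,0,0,0,0.9],[0,0,0,0,0,0,0.9]]'
python3 - <<'E'
from h import *
need([.4164,-.2724,.117],np.radians(4.95))
E
```

```text
time_s: 23.32
ee_pos: [0.4186, -0.2722, 0.119]
eef_rot: [3.14, -0.002, 0.09]
force: [0.3, 0.6, 0.4]
grip_width: 0.084
time_s: 23.73
ee_pos: [0.418, -0.2722, 0.1182]
eef_rot: [3.141, -0.001, 0.089]
force: [-0.8, -0.1, 0.0]
grip_width: 0.0508
now [ 0.418  -0.2722  0.1182] [ 3.1408e+00 -1.4000e-03  8.9400e-02] grip 0.0508 t 23.7333
shift [-0.014  0.     0.01 ] turn [ 0.002 -0.003  0.006]
```

```bash
python3 -m pendant '[[0,0,0,0,0,0,0.9],[0,0,-0.2,0,0,0,0.9],[0,0,-0.3,0,0,0,0.9],[0,0,-0.3,0,0,0,0.9],[0,0,-0.2,0,0,0,0.9],[0,0,0,0,0,0,0.9]]' 30
python3 - <<'E'
from h import *
need([.619,.100,.24],np.radians(4.95))
E
```

```text
time_s: 24.23
ee_pos: [0.4188, -0.2728, 0.2427]
eef_rot: [3.136, -0.007, 0.09]
force: [1.0, 0.6, -0.0]
grip_width: 0.0498
now [ 0.4188 -0.2728  0.2427] [ 3.1362 -0.0066  0.0895] grip 0.0498 t 24.2333
shift [ 1.939 -2.945  0.019] turn [ 0.01  -0.013  0.006]
```

```bash
python3 -m pendant '[[0.13,-0.2,0,0,0,0,0.9],[0.16,-0.24,0,0,0,0,0.9],[0.16,-0.24,0,0,0,0,0.9],[0.16,-0.24,0,0,0,0,0.9],[0.16,-0.24,0,0,0,0,0.9],[0.16,-0.24,0,0,0,0,0.9],[0.16,-0.24,0,0,0,0,0.9],[0.16,-0.24,0,0,0,0,0.9],[0.16,-0.24,0,0,0,0,0.9],[0.16,-0.24,0,0,0,0,0.9]]'
python3 - <<'E'
from h import *
need([.619,.100,.24],np.radians(4.95))
E
```

```text
time_s: 25.07
ee_pos: [0.5805, 0.0285, 0.2367]
eef_rot: [3.141, 0.0, 0.089]
force: [-0.0, -0.7, -0.7]
grip_width: 0.0494
now [0.5805 0.0285 0.2367] [3.1413e+00 5.0000e-04 8.9400e-02] grip 0.0494 t 25.0667
shift [ 0.373 -0.565 -0.027] turn [0.    0.001 0.006]
```

```bash
python3 -m pendant '[[0.12,-0.19,0,0,0,0,0.9],[0.125,-0.19,0,0,0,0,0.9],[0.125,-0.185,0,0,0,0,0.9],[0,0,0.2,0,0,0,0.9],[0,0,0.2,0,0,0,0.9],[0,0,0,0,0,0,0.9],[0,0,0,0,0,0,0.9]]'
python3 - <<'E'
from h import *
need([.619,.100,.135],np.radians(4.95))
cam("wrist","w15",1.5)
E
```

```text
time_s: 25.65
ee_pos: [0.6179, 0.0981, 0.1885]
eef_rot: [3.141, 0.002, 0.089]
force: [0.2, -0.1, -0.4]
grip_width: 0.0494
now [0.6179 0.0981 0.1885] [3.1412e+00 2.5000e-03 8.9400e-02] grip 0.0494 t 25.65
shift [ 0.012 -0.015  0.445] turn [0.001 0.005 0.006]
```

View pics/w15.png

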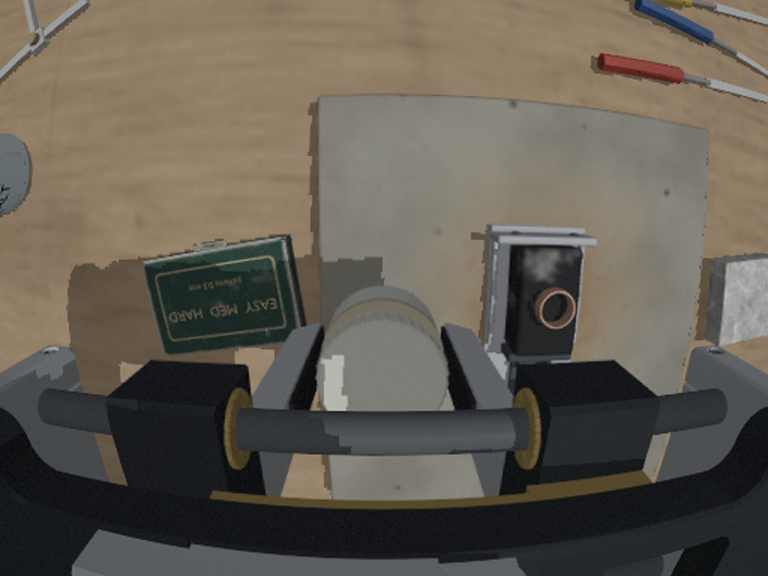

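```bash
python3 -m pendant '[[0.012,-0.015,0.15,0,0,0,0.9],[0,0,0.15,0,0,0,0.9],[0,0,0.08,0,0,0,0.9],[0,0,0.05,0,0,0,0.9],[0,0,0,0,0,0,0.9],[0,0,0,0,0,0,0.9]]';python3 -m pendant '[[0,0,0.015,0,0,0,0.9],[0,0,0,0,0,0,0.9],[0,0,0,0,0,0,0.9]]'
```

```text
time_s: 26.2
ee_pos: [0.6201, 0.1, 0.1393]
eef_rot: [3.141, -0.002, 0.089]
force: [0.3, -0.0, -1.1]
grip_width: 0.0493
time_s: 26.45
ee_pos: [0.6199, 0.1002, 0.1371]
eef_rot: [3.141, -0.002, 0.089]
force: [0.6, -0.4, -2.2]
grip_width: 0.0496
```

```bash
python3 -m pendant '[[0,0,0.015,0,0,0,0.9],[0,0,0,0,0,0,0.9],[0,0,0,0,0,0,0.9]]';python3 -m pendant '[[0,0,0.015,0,0,0,0.9],[0,0,0,0,0,0,0.9],[0,0,0,0,0,0,0.9]]'
```

```text
time_s: 26.7
ee_pos: [0.6197, 0.1002, 0.1347]
eef_rot: [3.141, -0.001, 0.089]
force: [-0.1, 0.2, -0.8]
grip_width: 0.0494
time_s: 26.95
ee_pos: [0.6198, 0.1002, 0.1344]
eef_rot: [3.141, -0.002, 0.09]
force: [-7.5, -1.2, 12.4]
grip_width: 0.0496
```

```bash
python3 -m pendant '[[0,0,-0.008,0,0,0,0.2],[0,0,0,0,0,0,-0.5],[0,0,0,0,0,0,-0.5],[0,0,0,0,0,0,-0.5],[0,0,0,0,0,0,-0.5],[0,0,-0.15,0,0,0,-0.5],[0,0,-0.3,0,0,0,-0.5],[0,0,-0.3,0,0,0,-0.5],[0,0,-0.2,0,0,0,-1],[0,0,0,0,0,0,-1]]'
python3 - <<'E'
from h import *
need([.38,.26,.26],np.radians(4.95))
cam("wrist","w16",1.5)
E
```

```text
time_s: 27.78
ee_pos: [0.6208, 0.1003, 0.2538]
eef_rot: [3.141, -0.009, 0.089]
force: [0.7, 1.1, -0.0]
grip_width: 0.0804
now [0.6208 0.1003 0.2538] [ 3.1413 -0.0094  0.0895] grip 0.0804 t 27.7833
shift [-1.879 -1.505 -0.07 ] turn [ 0.001 -0.018  0.006]
```

View pics/w16.png

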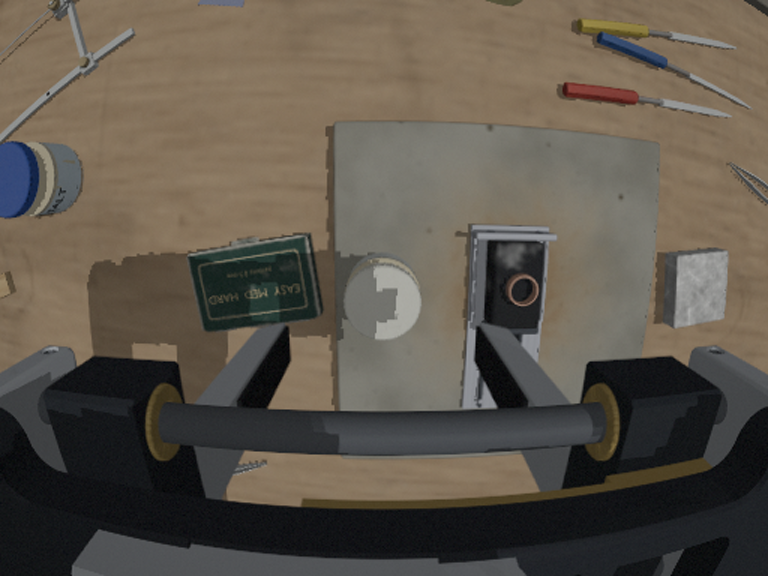

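```bash
python3 -m pendant '[[-0.2,-0.15,0,0,0,0,-1],[-0.22,-0.18,0,0,0,0,-1],[-0.22,-0.18,0,0,0,0,-1],[-0.22,-0.18,0,0,0,0,-1],[-0.22,-0.18,0,0,0,0,-1],[-0.22,-0.18,0,0,0,0,-1],[-0.22,-0.18,0,0,0,0,-1],[-0.22,-0.15,0,0,0,0,-1],[-0.18,-0.1,0,0,0,0,-1],[0,0,0,0,0,0,-1]]'
python3 - <<'E'
from h import *
w=cam("wrist","w17",1.5)
need([.38,.26,.26],np.radians(4.95))
im=rect(w,.34,.50,.16,.36,.005,3000,"tw1")
E
```

```text
time_s: 28.67
ee_pos: [0.371, 0.2576, 0.2464]
eef_rot: [3.141, 0.001, 0.092]
force: [0.1, 0.5, 0.6]
grip_width: 0.0941
now [0.3727 0.2571 0.2467] [3.1406e+00 4.0000e-04 9.1900e-02] grip 0.0945 t 28.7167
shift [ 0.063 -0.018 -0.111] turn [0.002 0.001 0.011]
```

View pics/w17.png

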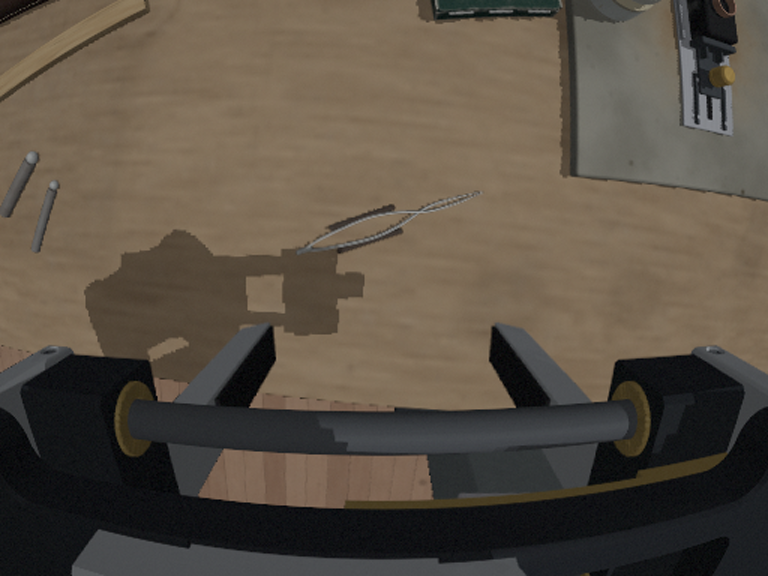

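View pics/tw1.png

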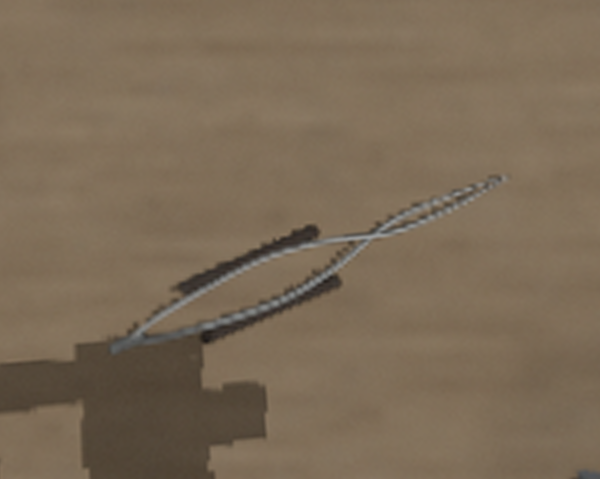

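```bash
python3 -m pendant '[[0,0,0,0,0,-0.226,-1],[0,0,0,0,0,-0.226,-1],[0,0,0,0,0,-0.226,-1],[0,0,0,0,0,-0.226,-1],[0,0,0,0,0,-0.226,-1],[0,0,0,0,0,-0.226,-1],[0,0,0,0,0,-0.226,-1],[0,0,0,0,0,-0.226,-1],[0,0,0,0,0,-0.226,-1],[0,0,0,0,0,-0.226,-1]]'; python3 -m pendant '[[0,0,0,0,0,-0.226,-1],[0,0,0,0,0,-0.226,-1],[0,0,0,0,0,-0.226,-1],[0,0,0,0,0,-0.226,-1],[0,0,0,0,0,-0.226,-1],[0,0,0,0,0,-0.226,-1],[0,0,0,0,0,0,-1]]'
python3 - <<'E'
from h import *
need([.4123,.2573,.16],np.radians(113.6))
E
```

```text
time_s: 29.55
ee_pos: [0.3749, 0.256, 0.2467]
eef_rot: [3.141, 0.001, 1.278]
force: [0.5, 0.1, 0.6]
grip_width: 0.0938
time_s: 30.13
ee_pos: [0.3748, 0.256, 0.2468]
eef_rot: [-3.141, 0.001, 1.988]
force: [0.4, 0.6, 0.6]
grip_width: 0.0939
now [0.3748 0.256  0.2468] [-3.1412e+00  1.0000e-03  1.9877e+00] grip 0.0939 t 30.1333
shift [-0.116  0.29   0.723] turn [-0.001  0.002  0.01 ]
```

```bash
python3 -m pendant '[[-0.06,0.14,0.12,0,0,0.01,-0.5],[-0.056,0.15,0.15,0,0,0,-0.5],[0,0,0.2,0,0,0,-0.5],[0,0,0.25,0,0,0,-0.5],[0,0,0,0,0,0,-0.5],[0,0,0,0,0,0,-0.5]]'
python3 - <<'E'
from h import *
need([.4123,.2573,.101],np.radians(113.6))
w=cam("wrist","w18",1.5)
im=rect(w,.34,.50,.16,.36,.005,3000,"tw2")
E
```

```text
time_s: 30.63
ee_pos: [0.4117, 0.2571, 0.1604]
eef_rot: [-3.139, 0.001, 1.974]
force: [0.7, 0.3, 0.1]
grip_width: 0.0706
now [0.4117 0.2571 0.1604] [-3.1391e+00  1.0000e-03  1.9743e+00] grip 0.0706 t 30.6333
shift [0.    0.006 0.495] turn [-0.005  0.002 -0.016]
```

View pics/w18.png

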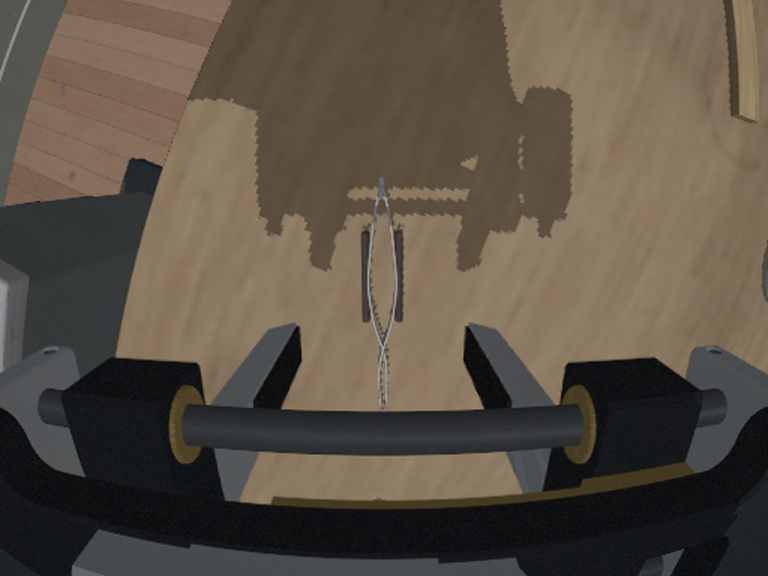

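View pics/tw2.png

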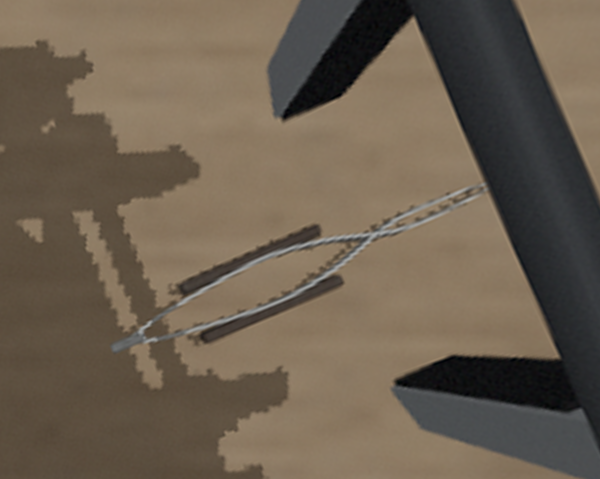

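```bash
python3 -m pendant '[[0,0.006,0.16,0,0,0,-0.5],[0,0,0.16,0,0,0,-0.5],[0,0,0.12,0,0,0,-0.5],[0,0,0.04,0,0,0,-0.5],[0,0,0,0,0,0,-0.5],[0,0,0,0,0,0,-0.5]]'
python3 - <<'E'
from h import *
need([.4123,.2573,.1005],np.radians(113.6))
E
```

```text
time_s: 31.18
ee_pos: [0.4131, 0.2581, 0.105]
eef_rot: [3.139, 0.001, 1.977]
force: [-0.6, 0.5, 0.4]
grip_width: 0.0705
now [0.4131 0.2581 0.105 ] [3.139e+00 6.000e-04 1.977e+00] grip 0.0705 t 31.1833
shift [-0.004 -0.009  0.038] turn [ 0.005  0.001 -0.011]
```

```bash
python3 -m pendant '[[0,0,0.036,0,0,0,-0.5],[0,0,0,0,0,0,0],[0,0,0,0,0,0,0.5],[0,0,0,0,0,0,0.9],[0,0,0,0,0,0,0.9],[0,0,0,0,0,0,0.9],[0,0,0,0,0,0,0.9],[0,0,0,0,0,0,0.9],[0,0,0,0,0,0,0.9],[0,0,0,0,0,0,0.9]]' 12; python3 -m pendant '[[0,0,0,0,0,0,0.9],[0,0,0,0,0,0,0.9],[0,0,0,0,0,0,0.9]]'
```

```text
time_s: 32.02
ee_pos: [0.4125, 0.2578, 0.0993]
eef_rot: [3.141, 0.001, 1.978]
force: [-0.3, 1.0, -0.2]
grip_width: 0.0149
time_s: 32.27
ee_pos: [0.4125, 0.2578, 0.0993]
eef_rot: [3.141, 0.001, 1.978]
force: [-0.6, -0.1, -0.1]
grip_width: 0.0148
```

```bash
python3 -m pendant '[[0,0,-0.15,0,0,0,0.9],[0,0,-0.3,0,0,0,0.9],[0,0,-0.3,0,0,0,0.9],[0,0,-0.3,0,0,0,0.9],[0,0,-0.15,0,0,0,0.9],[0,0,0,0,0,0,0.9]]' 20
python3 - <<'E'
from h import *
need([.636,-.088,.24],np.radians(4.95));cam("wrist","w19",1.5)
E
```

```text
time_s: 32.77
ee_pos: [0.4133, 0.2584, 0.2474]
eef_rot: [3.134, 0.0, 1.978]
force: [-0.4, -0.6, -0.7]
grip_width: 0.0146
now [0.4133 0.2584 0.2474] [3.1340e+00 2.0000e-04 1.9776e+00] grip 0.0146 t 32.7667
shift [-3.385  0.562  0.067] turn [ 0.01  -0.014  3.612]
```

View pics/w19.png

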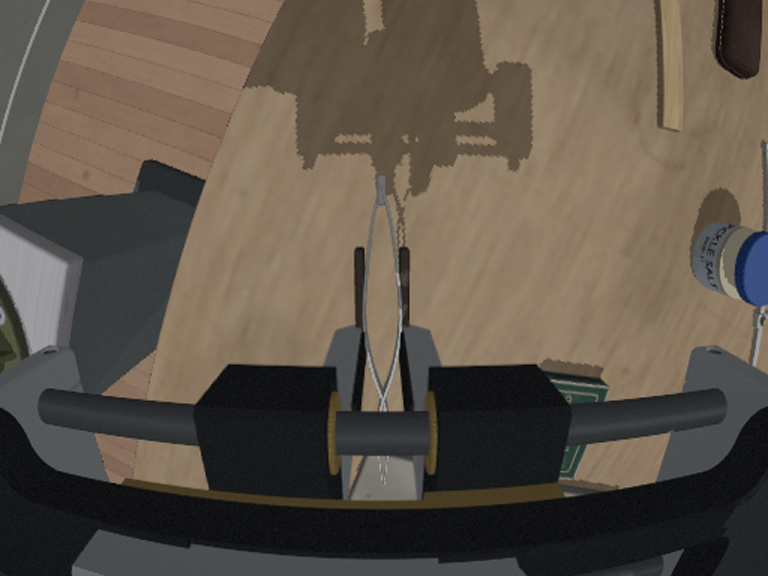

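```bash
python3 -m pendant '[[0,0,0,0,0,0.226,0.9],[0,0,0,0,0,0.226,0.9],[0,0,0,0,0,0.226,0.9],[0,0,0,0,0,0.226,0.9],[0,0,0,0,0,0.226,0.9],[0,0,0,0,0,0.226,0.9],[0,0,0,0,0,0.226,0.9],[0,0,0,0,0,0.226,0.9],[0,0,0,0,0,0.226,0.9],[0,0,0,0,0,0.226,0.9]]';python3 -m pendant '[[0,0,0,0,0,0.226,0.9],[0,0,0,0,0,0.226,0.9],[0,0,0,0,0,0.226,0.9],[0,0,0,0,0,0.226,0.9],[0,0,0,0,0,0.226,0.9],[0,0,0,0,0,0.22,0.9],[0,0,0,0,0,0,0.9]]'
python3 - <<'E'
from h import *
need([.636,-.088,.24],np.radians(4.95))
E
```

```text
time_s: 33.65
ee_pos: [0.412, 0.2576, 0.2414]
eef_rot: [3.142, 0.002, 0.788]
force: [-0.0, -0.7, -0.1]
grip_width: 0.0145
time_s: 34.23
ee_pos: [0.412, 0.2576, 0.2416]
eef_rot: [3.14, 0.001, 0.082]
force: [-0.4, -0.2, -0.4]
grip_width: 0.0148
now [0.412  0.2576 0.2416] [3.1401e+00 1.4000e-03 8.1800e-02] grip 0.0148 t 34.2333
shift [1.625 3.023 0.015] turn [ 0.003  0.003 -0.009]
```

```bash
python3 -m pendant '[[0.1,0.2,0,0,0,0,0.9],[0.13,0.24,0,0,0,0,0.9],[0.13,0.24,0,0,0,0,0.9],[0.13,0.24,0,0,0,0,0.9],[0.13,0.24,0,0,0,0,0.9],[0.13,0.24,0,0,0,0,0.9],[0.13,0.24,0,0,0,0,0.9],[0.13,0.24,0,0,0,0,0.9],[0.13,0.24,0,0,0,0,0.9],[0.13,0.24,0,0,0,0,0.9]]';python3 - <<'E'
from h import *
need([.636,-.088,.24],np.radians(4.95))
E
```

```text
time_s: 35.07
ee_pos: [0.5893, -0.0125, 0.2421]
eef_rot: [3.142, 0.001, 0.092]
force: [0.2, 0.9, -0.1]
grip_width: 0.0143
now [ 0.5893 -0.0125  0.2421] [3.1415e+00 9.0000e-04 9.1800e-02] grip 0.0143 t 35.0667
shift [0.33  0.662 0.017] turn [0.    0.002 0.01 ]
```

```bash
python3 -m pendant '[[0.11,0.22,0,0,0,0.01,0.9],[0.11,0.22,0,0,0,0,0.9],[0.11,0.22,0,0,0,0,0.9],[0,0,0.2,0,0,0,0.9],[0,0,0.2,0,0,0,0.9],[0,0,0.2,0,0,0,0.9],[0,0,0,0,0,0,0.9],[0,0,0,0,0,0,0.9]]';python3 - <<'E'
from h import *
need([.636,-.088,.116],np.radians(4.95));cam("wrist","w20",1.5)
E
```

```text
time_s: 35.73
ee_pos: [0.6346, -0.0865, 0.1701]
eef_rot: [-3.141, 0.002, 0.085]
force: [-0.1, 0.4, 1.4]
grip_width: 0.014
now [ 0.6346 -0.0865  0.1701] [-3.1411e+00  2.3000e-03  8.4800e-02] grip 0.014 t 35.7333
shift [0.012 0.014 0.451] turn [-0.001  0.004 -0.003]
```

View pics/w20.png

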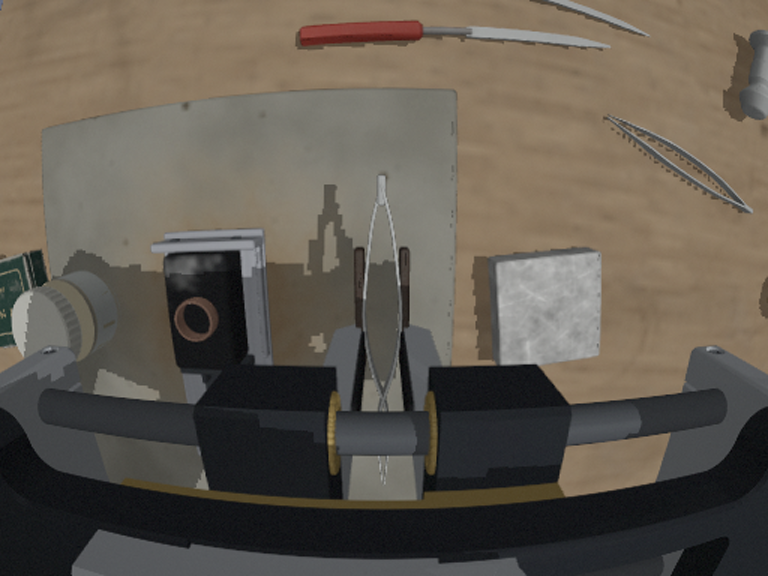

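```bash
python3 -m pendant '[[0.012,0.012,0.15,0,0,0,0.9],[0,0,0.15,0,0,0,0.9],[0,0,0.08,0,0,0,0.9],[0,0,0.04,0,0,0,0.9],[0,0,0,0,0,0,0.9],[0,0,0,0,0,0,0.9]]';python3 -m pendant '[[0,0,0.015,0,0,0,0.9],[0,0,0,0,0,0,0.9],[0,0,0,0,0,0,0.9]]'
```

```text
time_s: 36.28
ee_pos: [0.6371, -0.0879, 0.1224]
eef_rot: [3.141, -0.002, 0.083]
force: [-0.3, 0.9, -0.1]
grip_width: 0.0143
time_s: 36.53
ee_pos: [0.6368, -0.0879, 0.12]
eef_rot: [3.141, -0.002, 0.082]
force: [0.3, 0.4, 0.0]
grip_width: 0.0147
```

```bash
python3 -m pendant '[[0,0,0.02,0,0,0,0.9],[0,0,0,0,0,0,0.9],[0,0,0,0,0,0,0.9]]';python3 -m pendant '[[0,0,0.012,0,0,0,0.9],[0,0,0,0,0,0,0.9],[0,0,0,0,0,0,0.9]]';python3 -m pendant '[[0,0,0.008,0,0,0,0.9],[0,0,0,0,0,0,0.9],[0,0,0,0,0,0,0.9]]'
```

```text
time_s: 36.78
ee_pos: [0.6366, -0.0879, 0.1169]
eef_rot: [3.141, -0.001, 0.082]
force: [-0.0, -0.8, -0.4]
grip_width: 0.0142
time_s: 37.03
ee_pos: [0.6367, -0.0879, 0.1156]
eef_rot: [3.141, -0.001, 0.082]
force: [0.1, -0.4, 0.0]
grip_width: 0.0147
time_s: 37.28
ee_pos: [0.6368, -0.0879, 0.1155]
eef_rot: [3.141, -0.001, 0.082]
force: [-3.6, 0.9, 8.2]
grip_width: 0.0144
```

```bash
python3 -m pendant '[[0,0,-0.006,0,0,0,0.7],[0,0,0,0,0,0,0.5],[0,0,0,0,0,0,0.3],[0,0,0,0,0,0,0.1],[0,0,0,0,0,0,0.1],[0,0,-0.15,0,0,0,0.1],[0,0,-0.3,0,0,0,0.1],[0,0,-0.3,0,0,0,-0.5],[0,0,-0.3,0,0,0,-0.5],[0,0,0,0,0,0,-0.5]]'
python3 - <<'E'
from h import *
need([.52,0,.38],np.radians(4.95))
E
```

```text
time_s: 38.12
ee_pos: [0.6381, -0.0881, 0.2493]
eef_rot: [3.138, -0.011, 0.082]
force: [0.7, -0.3, 0.9]
grip_width: 0.0588
now [ 0.6381 -0.0881  0.2493] [ 3.1382 -0.0114  0.0822] grip 0.0588 t 38.1167
shift [-0.908 -0.809 -1.103] turn [ 0.006 -0.022 -0.008]
```

```bash
python3 -m pendant '[[-0.15,-0.13,-0.18,0,0,0,-1],[-0.15,-0.13,-0.18,0,0,0,-1],[-0.15,-0.13,-0.18,0,0,0,-1],[-0.15,-0.13,-0.18,0,0,0,-1],[-0.15,-0.13,-0.18,0,0,0,-1],[-0.15,-0.13,-0.18,0,0,0,-1],[0,0,0,0,0,0,-1],[0,0,0,0,0,0,-1]]'
python3 - <<'E'
from h import *
w=cam("wrist","w21",1.5);cam("side","s3",1.5)
rect(w,.46,.75,-.23,.26,.016,1600,"fin")
E
```

```text
time_s: 38.78
ee_pos: [0.5209, -0.003, 0.372]
eef_rot: [3.141, -0.004, 0.083]
force: [0.7, 0.4, -1.2]
grip_width: 0.0941
```

View pics/w21.png

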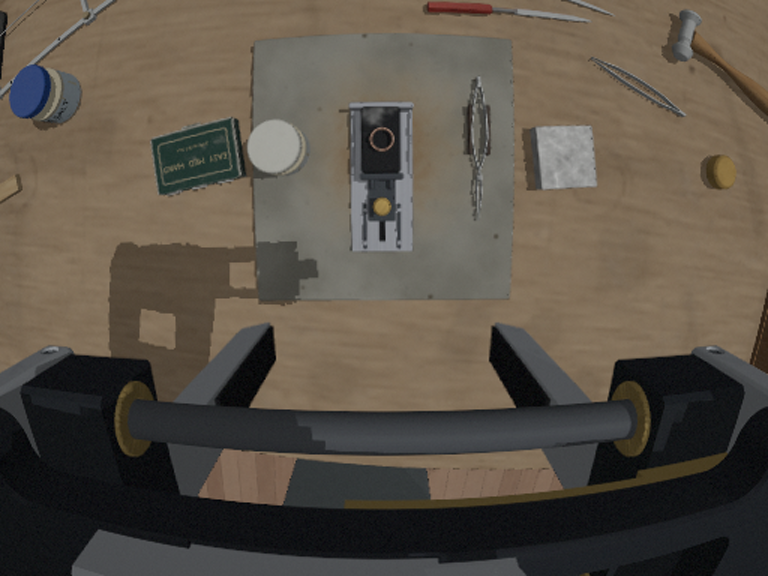

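View pics/fin.png

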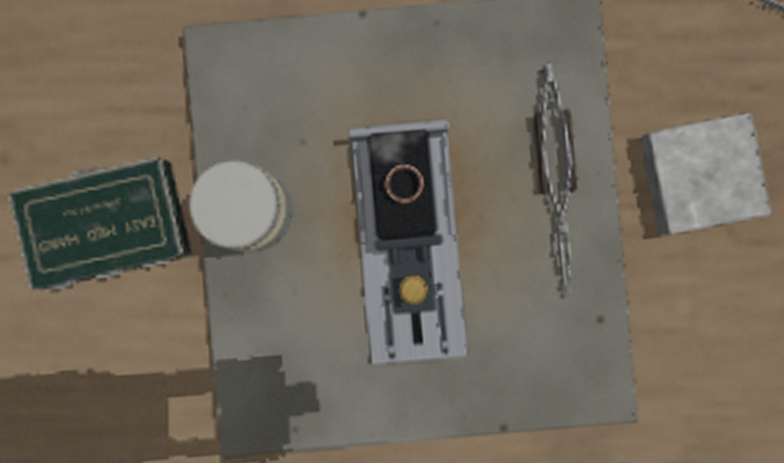

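View pics/s3.png

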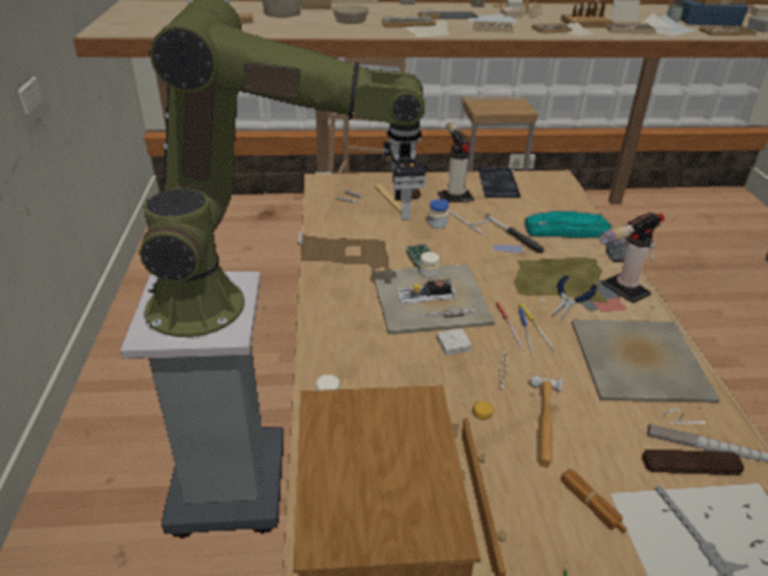

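The final view shows the following:
- **Ring:** at (403,183) on a block whose top is centred at about (402,184).
- **Jaw:** tight against the block.
- **Tweezers:** centred at about (555,181) and parallel to the holder.
- **Flux jar:** standing on the board between the tin and the holder.

I'm handing it in.

Run:
```python
from station import hand_in
print(hand_in())
```

```text
the job is handed in; nothing more can be done
None
```

I finished the whole job in the order asked and handed it in at about 39 s, with the gripper open and clear of everything. No verdict is reported.

- **Block and jaw:** The charcoal block lies lengthwise in the holder against the fence. I slid the jaw up by its knob until it pressed on the block with about 14 N, and it stayed there after I let go.
- **Ring:** It lies flat on the block. A close view put it about 2–3 mm off the middle, but the last, higher view shows it centred, so those two checks disagree slightly.
- **Flux jar:** It stands on the board at about (0.620, 0.100), within about 2 mm of midway between the holder's and the tin's centres. Their footprints are uneven, so going by the gaps between edges it sits about 7 mm nearer the tin.
- **Tweezers:** They lie flat on the board at about (0.637, −0.087), midway between the holder and the bench block. They are within about 1° of parallel to the holder.
- **Left alone:** I touched neither the tin, the bench block nor the pickle jar. The tin and bench block measured in the same place before and after the block and jaw work. I checked all three only by eye in the last picture.

The highest force reading I saw was about 19 N, well under the limits. I only read forces at the end of each move.

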